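Clear the staging tray and load the vial roller mixer

TASK

First hold the scraper block and wipe every loose vial cap off the tray's plate down into its trough (do not pick caps off the plate with the fingers), and set the scraper back upright on its pad, lengthwise. Then lay every vial from the blue ribbed mat in the middle of a lane of the roller mixer, one to a lane, along its rollers, either way round, setting each down so softly that it is never sent rolling and lies still, and only then switch the mixer on with its green lever, fully over. Leave the other things where they are.

Things in the scene. Friction and masses are not known exactly. Their poses are not given: they have to be found in the camera images.
- mixer: Fixed white roller mixer, 116 (x) x 392 (y) mm; origin under the middle of its roller bed, z up. Four lanes at y = -105, -35, 35 and 105 mm, each a pair of free 16 mm rollers running along x between cheeks 82 mm apart (52 mm high); roller axes 20 mm apart, tops 48 mm above the worktop, so a vial in a lane has its axis at 58 mm. Deck between lanes at 26 mm. Blue switch housing at the -y end.
- power (a joint): Green toggle switch lever of the mixer, 60 mm long, above the blue housing; it pivots about the mixer's y axis at x = 0, y = -183 mm, 78 mm above the worktop (its grey base is 81 mm high); about 1 N moves it, but it is stiff enough to stay where it is left. 0 rad = off (leans to the mixer's -x), 1.0 = on (leans to the mixer's +x).
- power_tip (a point): Centre of the green ball, 26 mm across, at the upper end of the switch lever.
- tray: Fixed steel tray, 160 (x) x 250 (y) mm, origin under it. From y = -45 to 125 mm it is a flat plate, face 28 mm above the worktop, 150 mm wide in x between the rims; at y = -45 it ends openly over a sunken trough (y = -45 to -115 mm, floor 3 mm above the worktop). A rim, top 40 mm above the worktop, runs round plate and trough.
- cap_0: Loose red vial cap, a disc 20 mm across and 8 mm high, 10 g, lying on the plate (may be absent); origin at the centre of its underside.
- cap_1: Loose green vial cap, a disc 20 mm across and 8 mm high, 10 g, lying on the plate (may be absent); origin at the centre of its underside.
- cap_2: Loose red vial cap, a disc 20 mm across and 8 mm high, 10 g, lying on the plate (may be absent); origin at the centre of its underside.
- cap_3: Loose green vial cap, a disc 20 mm across and 8 mm high, 10 g, lying on the plate (may be absent); origin at the centre of its underside.
- cap_4: Loose red vial cap, a disc 20 mm across and 8 mm high, 10 g, lying on the plate (may be absent); origin at the centre of its underside.
- scraper: Loose scraper block: an upright light wooden grip 100 (x) x 26 (y) mm on an orange foot 102 (x) x 40 (y) x 10 (z) mm, 52 mm high in all, 0.14 kg; origin at the middle of its underside.
- rest: Fixed flat dark rubber pad with yellow corner marks, the scraper's place: 136 (x) x 74 (y) x 2 mm high; origin under its middle.
- mat: Fixed blue ribbed mat, 100 (x) x 240 (y) mm; four lanes along its x, 60 mm apart, each between two ribs 3 mm high; the floor of the lanes is 4 mm above the worktop. The vials lie in these lanes at the start.
- glass_0: Loose 10 ml glass vial, clear with a green cap, 25 mm across, 58 mm long, 30 g, lying on its side (may be absent); origin at the centre of its bottom end, z along its axis towards the cap.
- glass_1: Loose 10 ml glass vial, brown with a red cap, 25 mm across, 58 mm long, 30 g, lying on its side (may be absent); origin at the centre of its bottom end, z along its axis towards the cap.
- glass_2: Loose 10 ml glass vial, clear with a green cap, 25 mm across, 58 mm long, 30 g, lying on its side (may be absent); origin at the centre of its bottom end, z along its axis towards the cap.
- glass_3: Loose 10 ml glass vial, brown with a red cap, 25 mm across, 58 mm long, 30 g, lying on its side (may be absent); origin at the centre of its bottom end, z along its axis towards the cap.
- dropper: Bystander: standing clear squeeze bottle, 51 mm across, 106 mm high; origin at its foot.
- plaster: Bystander: white plaster roll on a purple spool, 50 mm across, 25 mm high; origin under it.

How it is judged (in metres and radians):
On the way, in this order (a step that is already met when the one before it is completed fails the run):
1. every cap lies in the trough while the scraper is still held (x of cap_0 in the frame of tray between -0.077 and 0.077 m and y of cap_0 in the frame of tray between -0.119 and -0.039 m and z of each of cap_0, cap_1, cap_2, cap_3, cap_4 in the frame of tray below 0.02 m and x of cap_1 in the frame of tray between -0.077 and 0.077 m and y of cap_1 in the frame of tray between -0.119 and -0.039 m and x of cap_2 in the frame of tray between -0.077 and 0.077 m and y of cap_2 in the frame of tray between -0.119 and -0.039 m and x of cap_3 in the frame of tray between -0.077 and 0.077 m and y of cap_3 in the frame of tray between -0.119 and -0.039 m and x of cap_4 in the frame of tray between -0.077 and 0.077 m and y of cap_4 in the frame of tray between -0.119 and -0.039 m and contact force between scraper and the fingers above 1 N), for 0.1 s.
2. the scraper stands released on its pad (x of scraper in the frame of rest between -0.017 and 0.017 m and y of scraper in the frame of rest between -0.016 and 0.016 m and z of scraper in the frame of rest below 0.006 m and angle between scraper's own z axis and vertical below 0.08 rad and angle between the x axis of scraper and the x axis of rest, either way round below 0.2 rad and contact force between scraper and the fingers below 0.05 N), for 0.2 s.
3. every vial lies released and still in a lane of the mixer ((y of glass_0 in the frame of mixer between -0.111 and -0.099 m or y of glass_0 in the frame of mixer between -0.041 and -0.029 m or y of glass_0 in the frame of mixer between 0.029 and 0.041 m or y of glass_0 in the frame of mixer between 0.099 and 0.111 m) and (x of glass_0 in the frame of mixer between -0.039 and -0.019 m or x of glass_0 in the frame of mixer between 0.019 and 0.039 m) and z of glass_0 in the frame of mixer between 0.053 and 0.063 m and angle between the z axis of each of glass_0, glass_1, glass_2, glass_3 and the x axis of mixer, either way round below 0.1 rad and linear speed of each of glass_0, glass_1, glass_2, glass_3 below 0.03 m/s and angular speed of each of glass_0, glass_1, glass_2, glass_3 below 0.8 rad/s and contact force between each of glass_0, glass_1, glass_2, glass_3 and the fingers below 0.05 N and (y of glass_1 in the frame of mixer between -0.111 and -0.099 m or y of glass_1 in the frame of mixer between -0.041 and -0.029 m or y of glass_1 in the frame of mixer between 0.029 and 0.041 m or y of glass_1 in the frame of mixer between 0.099 and 0.111 m) and (x of glass_1 in the frame of mixer between -0.039 and -0.019 m or x of glass_1 in the frame of mixer between 0.019 and 0.039 m) and z of glass_1 in the frame of mixer between 0.053 and 0.063 m and (y of glass_2 in the frame of mixer between -0.111 and -0.099 m or y of glass_2 in the frame of mixer between -0.041 and -0.029 m or y of glass_2 in the frame of mixer between 0.029 and 0.041 m or y of glass_2 in the frame of mixer between 0.099 and 0.111 m) and (x of glass_2 in the frame of mixer between -0.039 and -0.019 m or x of glass_2 in the frame of mixer between 0.019 and 0.039 m) and z of glass_2 in the frame of mixer between 0.053 and 0.063 m and (y of glass_3 in the frame of mixer between -0.111 and -0.099 m or y of glass_3 in the frame of mixer between -0.041 and -0.029 m or y of glass_3 in the frame of mixer between 0.029 and 0.041 m or y of glass_3 in the frame of mixer between 0.099 and 0.111 m) and (x of glass_3 in the frame of mixer between -0.039 and -0.019 m or x of glass_3 in the frame of mixer between 0.019 and 0.039 m) and z of glass_3 in the frame of mixer between 0.053 and 0.063 m), for 0.3 s.
4. the mixer is switched on (value of joint power above 0.85 rad), for 0.2 s.
At the end, for the whole second after the job is handed in: Every cap lies in the trough; the scraper stands upright and lengthwise (0.2 rad) with its foot on its pad; every vial lies still and released in a lane of its own, its middle within 10 mm of the lane's middle, within 0.1 rad of the rollers; the lever is over 0.85 rad (all of step 2 and all of step 3 and x of cap_0 in the frame of tray between -0.077 and 0.077 m and y of cap_0 in the frame of tray between -0.119 and -0.039 m and z of each of cap_0, cap_1, cap_2, cap_3, cap_4 in the frame of tray below 0.02 m and x of cap_1 in the frame of tray between -0.077 and 0.077 m and y of cap_1 in the frame of tray between -0.119 and -0.039 m and x of cap_2 in the frame of tray between -0.077 and 0.077 m and y of cap_2 in the frame of tray between -0.119 and -0.039 m and x of cap_3 in the frame of tray between -0.077 and 0.077 m and y of cap_3 in the frame of tray between -0.119 and -0.039 m and x of cap_4 in the frame of tray between -0.077 and 0.077 m and y of cap_4 in the frame of tray between -0.119 and -0.039 m and value of joint power above 0.85 rad); the robot touches nothing.
It fails at once if a vial is set rolling on the mixer (over 6 rad/s while touching it) ((contact force between glass_0 and mixer above 0.03 N and angular speed of glass_0 above 6 rad/s) or (contact force between glass_1 and mixer above 0.03 N and angular speed of glass_1 above 6 rad/s) or (contact force between glass_2 and mixer above 0.03 N and angular speed of glass_2 above 6 rad/s) or (contact force between glass_3 and mixer above 0.03 N and angular speed of glass_3 above 6 rad/s)).
It fails at once if a cap is handled with the fingers on the plate ((contact force between cap_0 and the fingers above 0.5 N and y of cap_0 in the frame of tray between -0.035 and 0.14 m and x of cap_0 in the frame of tray between -0.09 and 0.09 m) or (contact force between cap_1 and the fingers above 0.5 N and y of cap_1 in the frame of tray between -0.035 and 0.14 m and x of cap_1 in the frame of tray between -0.09 and 0.09 m) or (contact force between cap_2 and the fingers above 0.5 N and y of cap_2 in the frame of tray between -0.035 and 0.14 m and x of cap_2 in the frame of tray between -0.09 and 0.09 m) or (contact force between cap_3 and the fingers above 0.5 N and y of cap_3 in the frame of tray between -0.035 and 0.14 m and x of cap_3 in the frame of tray between -0.09 and 0.09 m) or (contact force between cap_4 and the fingers above 0.5 N and y of cap_4 in the frame of tray between -0.035 and 0.14 m and x of cap_4 in the frame of tray between -0.09 and 0.09 m)).
It fails at once if the squeeze bottle or plaster roll is moved more than 3 cm, or the bottle is knocked over (distance of any of dropper, plaster from where it was at the start of the episode above 0.03 m or angle between dropper's own z axis and vertical above 0.5 rad).
Of glass_0, glass_1, glass_2, glass_3 only 3 to 4 are there at a start; the rules pass over those that are not, and their reading is None.
Of cap_0, cap_1, cap_2, cap_3, cap_4 only 3 to 5 are there at a start; the rules pass over those that are not, and their reading is None.
At some moment in a run one of scraper, cap_0, cap_1, cap_2, cap_3, cap_4 may be knocked a few centimetres aside while the robot is not near it.
It also fails if it takes over 210 s, if anything falls off the work surface, if the arm or the gripper's body presses on something with over 40 N, if the wrist force passes 120 N, or if a joint passes its speed limit or range.

ROBOT

A 6-joint arm with a two-finger parallel gripper is mounted at the origin on a cart in front of the work surface, level with it; the furniture and walls round the work are solid. World frame = base frame: x ahead of the robot, y to its left, z up, the work surface at z = 0. Lengths are in mm, angles in rad, forces in N, time in s.
With the tool pointing down it reaches from about 275 to 1000 mm from the base axis. Payload 8.4 kg.
Tool frame: the origin (TCP) lies at the very end of the fingers, on their centre line; the grasp point (between the pads) lies 19 mm behind it (r.pinch_z is the distance from the TCP to the grasp point, in mm); z points along the fingers, y is the line along which they close (so a half turn about z gives the same grasp; the last joint's range is limited). The gripper opens to 85 mm and grips with 20 to 120 N. Pads are 22 mm wide; open, the fingers measure 114 mm over their backs; the gripper's body (76 mm by 85 mm) begins 54 mm behind the grasp point. The pads swing forward as they close: fully open they stand 13 mm farther back than shut.
Start: joints at [1.12, 0.353, 1.633, -0, 1.155, -0.002], TCP at [271.177, 563.108, 231.281] pointing down, gripper open.
Joint ranges: [-2.63, 2.63], [-0.92, 2.1], [0.06, 2.66], [-1.3, 4.44], [0, 2.69], [-3.02, 3.02]. Speed limits (rad/s): [2.22, 2.22, 2.79, 3.14, 3.14, 3.14].

INTERFACE

Orientations are given as [roll, pitch, yaw] about the fixed x, y, z axes, in that order (R = Rz(yaw) Ry(pitch) Rx(roll)).
In Python, from rig import r gives the robot as it stands.
- The arm moves only by the tool carry_out, never from a script. Its argument "series" is a list of rows, each a list of 7 numbers: the turn, a rotation vector about the tool's x, y, z as a fraction of full scale, then the shift along the tool's x, y, z as a fraction of full scale, then the gripper command: -1 is fully open, 1 is shut, values between are in proportion. A call has 1 to 8 rows; each row is the pose to reach, as a shift and turn from the pose commanded when the call began, along the tool's axes at that moment, turning the shorter way round; what a row does not reach only later rows make up. Full scale, the value 1, is 0.25 m for a shift and pi rad for a turn. A row lasts 1/8 s, in which the tool goes at most 62.5 mm and 10.7 degrees, less where a joint would pass 70% of its speed; a pose out of reach is approached as far as the arm can. A call with a number of a shift or a turn outside -1 to 1 is refused whole. A call with a gripper value outside its range is refused whole. The fingers move at their own pace and stop on an object; "force" is the grip in N (left out, the last holds). Time passes only in rows, so rows that repeat a pose let the fingers close. It gives the time, the measured TCP pose, the force, the opening and the grip force at its end, in the units of the state.
- r.sense(): the state, without advancing time (a new reading comes with each control period).
- r.grab_frame(name): name is "side" or "top"; returns the picture (480x640x3 uint8, red, green, blue); there is no depth.
- r.get_calibration(name): a dict with "K" (3x3 intrinsics, pixels), "pose" (4x4, takes a point from camera to world coordinates). Camera axes: x right, y up, looking along -z (the intrinsics and any distortion apply to the point x, -y, -z); pixel columns grow to the right and rows downward; lengths in mm; the calibration is good to about 2 mm. A picture is of the moment at which its call begins. get_calibration takes no time and is no camera call.
- r.sign_off(): hands the job in; it is judged then, once.
Trained networks look in the newest picture that a camera, given by its name, has taken for a name from the list of things; names that differ only in an ending like _2 or _b are one class to them, and where a whole thing is asked for, a point or a joint stands for the part that bears it (a point fixed in the world has none). Each returns a list of dicts, best first, with "score" (0 to 1); they miss things now and then, are a little off and sometimes report something else, mostly with a low value. They report only what shows in the picture. A call takes as long as a camera call.
- r.silhouettes(camera, label): "region" (480x640 bool, what is visible of it) and "position" ([row, column] in pixels, amid what is visible of it).
The state is a dict: "clock": time; "qpos": joint angles; "qvel": joint speeds; "joint_efforts": joint torques, N m; "eef_pos": TCP position; "tcp_rot": TCP orientation; "contact_force": force on the tool from outside, world axes, zero at the start; "wrist_torque": the same for the moment, N m; "opening": opening from 0.0 (shut) to 1.0 (fully open); "grasp_force": force on a finger pad.
Only numpy, scipy, OpenCV 4.12 (cv2) and the standard library are available. Lean on these libraries where they do the work, as an engineer would, in place of code of your own. Each camera call takes 0.05 s, during which the arm holds its last target. There are 200 camera calls.

## Working session

There is one attempt and no reset: what is moved stays moved. The work goes in short steps, Python scripts to look and compute and a tool call to move; the robot and the scene stay as the last step left them, time stands still between calls to the robot, and variables do not carry over. Pictures are saved under pics/ and viewed, at most 14 in all, crops included, and the job is handed in when it is done.

Besides the shell and the picture viewer there is one more tool, called after ">>>" as name([rows], argument=value, ...), one row to a line, values as JSON. carry_out: Moves the arm, as the interface text tells. Its arguments: {"type":"object","properties":{"series":{"type":"array"},"force":{"type":"number"}},"required":["series"]}

```bash
ls; mkdir -p pics; python3 - <<'E'
from rig import r
import cv2
for n in("top","side"):
    f=r.grab_frame(n); cv2.imwrite(f"pics/{n}0.png",f[:,:,::-1])
    c=r.get_calibration(n); print(n,c)
s=r.sense(); print(s)
E
```

```text
pics
top {'K': array([[450.05527543,   0.        , 314.92514252],
       [  0.        , 450.05527543, 238.45460096],
       [  0.        ,   0.        ,   1.        ]]), 'pose': array([[ 9.95048238e-03,  9.85382787e-01, -1.70063964e-01,
         3.41416417e+02],
       [-9.99764779e-01,  1.30813405e-02,  1.72992909e-02,
         1.36912304e+01],
       [ 1.92710881e-02,  1.69851825e-01,  9.85281169e-01,
         1.22870675e+03],
       [ 0.00000000e+00,  0.00000000e+00,  0.00000000e+00,
         1.00000000e+00]])}
side {'K': array([[519.64383353,   0.        , 310.59949797],
       [  0.        , 519.64383353, 235.87276771],
       [  0.        ,   0.        ,   1.        ]]), 'pose': array([[ 8.83135779e-01,  2.58380926e-01, -3.91548838e-01,
         9.25897541e+01],
       [-4.69117124e-01,  4.85408890e-01, -7.37771871e-01,
        -8.01752113e+02],
       [-5.64892373e-04,  8.35235001e-01,  5.49892875e-01,
         7.24276079e+02],
       [ 0.00000000e+00,  0.00000000e+00,  0.00000000e+00,
         1.00000000e+00]])}
{'clock': 0.1, 'qpos': array([ 1.11960095e+00,  3.53616805e-01,  1.63404344e+00,  3.51457979e-06,
        1.15522474e+00, -2.40484783e-03]), 'qvel': array([-0.00039829, -0.00279298, -0.00161965, -0.0006415 , -0.00012491,
        0.00118029]), 'joint_efforts': array([-1.45939766e-04, -6.06364346e+01, -3.42813027e+01, -8.99978750e-05,
        4.05344297e-03, -1.45201142e-05]), 'eef_pos': array([270.98745   , 562.72129042, 230.62006983]), 'tcp_rot': array([-3.14030034e+00, -6.32143517e-06,  2.69280070e+00]), 'contact_force': array([0.35222591, 0.82031759, 0.42159263]), 'wrist_torque': array([-0.00592382, -0.02259174,  0.0238638 ]), 'grasp_force': 0.0, 'opening': 1.0016621090074933}
```

View pics/top0.png

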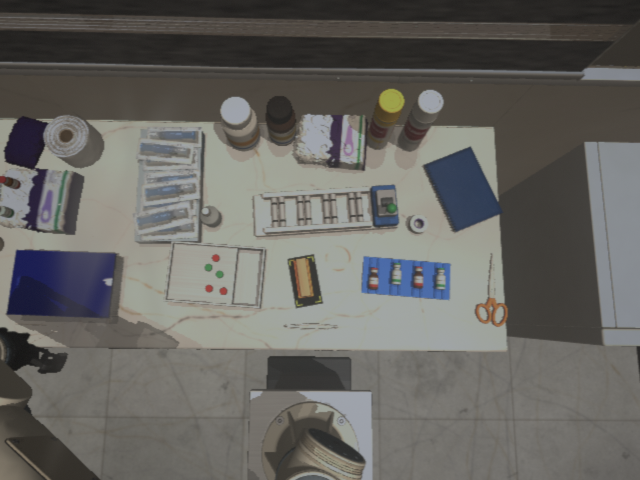

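View pics/side0.png

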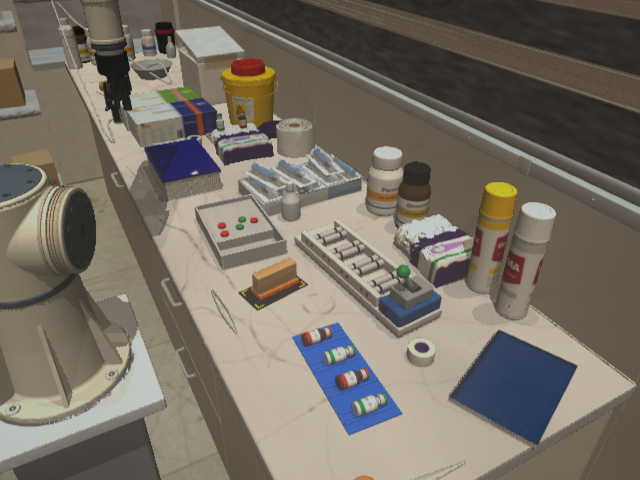

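The top view shows the tray at about (215,275) with 5 caps, the trough on its right, the scraper on its pad at (303,280), the mixer at (325,210) with the lever ball at (391,208), and the mat at (407,278) with 4 vials. The dropper is at (211,214) and the plaster at (417,224). The side view shows the same layout.

```bash
cat > h.py <<'E'
import numpy as np,cv2
from scipy.optimize import minimize
from rig import r
C={n:r.get_calibration(n) for n in("top","side")}
def proj(n,P):
    c=C[n];T=np.linalg.inv(c["pose"]);p=np.atleast_2d(P)@T[:3,:3].T+T[:3,3]
    q=p*[1,-1,-1]@c["K"].T
    return q[:,:2]/q[:,2:]
def back(n,uv,z):
    c=C[n];uv=np.atleast_2d(uv).astype(float)
    d=np.c_[uv,np.ones(len(uv))]@np.linalg.inv(c["K"]).T*[1,-1,-1]@c["pose"][:3,:3].T
    o=c["pose"][:3,3];return o+d*((z-o[2])/d[:,2])[:,None]
def box(x0,x1,y0,y1,z0,z1):
    return np.array([[x,y,z] for x in(x0,x1) for y in(y0,y1) for z in(z0,z1)],float)
def place(B,p):
    c,s=np.cos(p[2]),np.sin(p[2]);return B@np.array([[c,-s,0],[s,c,0],[0,0,1]]).T+[p[0],p[1],0]
def rend(n,pts,S=4):
    h=cv2.convexHull(proj(n,pts).astype(np.float32))[:,0]
    m=np.zeros((480*S,640*S),np.uint8)
    cv2.fillConvexPoly(m,np.round((h+.5)*S*16-8).astype(np.int32),255,shift=4)
    return cv2.resize(m,(640,480),interpolation=cv2.INTER_AREA)/255.
def fit(masks,models,p0):
    "masks {cam:bool}; models: list of point sets whose hull union is the silhouette"
    def cost(p):
        t=0
        for n,m in masks.items():
            u=np.max([rend(n,place(B,p)) for B in models],0);t+=np.abs(u-m).sum()/m.sum()
        return t
    s=np.array([p0]+[np.array(p0)+d for d in([8,0,0],[0,8,0],[0,0,.08])])
    q=minimize(cost,p0,method="Nelder-Mead",options=dict(initial_simplex=s,xatol=.05,fatol=1e-4,maxiter=150))
    return q.x,q.fun
E
python3 - <<'E'
from h import *
import pickle
M={}
for n in("top","side"):
    for l in("mixer","power_tip","tray","cap_0","scraper","rest","mat","glass_0","dropper","plaster"):
        o=[x for x in r.silhouettes(n,l) if x["score"]>.3]
        M[n,l]=o
        print(n,l,[(round(x["score"],2),np.round(x["position"],1).tolist(),int(x["region"].sum()),np.round(back(n,x["position"][::-1],0)[0,:2]).tolist()) for x in o])
pickle.dump(M,open("m.pkl","wb"))
f=cv2.imread("pics/top0.png")[180:245,245:405]
cv2.imwrite("pics/mix.png",cv2.resize(f,None,fx=5,fy=5,interpolation=cv2.INTER_CUBIC))
E
```

```text
top mixer []
top power_tip [(0.67, [276.7, 397.3], 204, [450.0, -235.0]), (0.54, [208.1, 390.9], 62, [643.0, -221.0])]
top tray [(0.77, [274.4, 213.6], 5839, [451.0, 267.0])]
top cap_0 [(0.61, [289.8, 207.6], 22, [409.0, 281.0]), (0.6, [268.5, 208.8], 45, [467.0, 281.0]), (0.44, [271.4, 219.7], 40, [459.0, 251.0]), (0.37, [258.9, 214.6], 58, [493.0, 266.0])]
top scraper [(0.94, [274.1, 303.2], 589, [454.0, 23.0])]
top rest [(0.68, [279.0, 308.9], 791, [441.0, 7.0]), (0.31, [258.0, 216.2], 27, [496.0, 262.0])]
top mat [(0.88, [277.3, 406.6], 2441, [449.0, -260.0])]
top glass_0 [(0.74, [275.8, 419.6], 182, [453.0, -296.0]), (0.72, [278.5, 373.6], 151, [444.0, -170.0]), (0.64, [279.1, 438.7], 208, [445.0, -349.0]), (0.55, [278.0, 397.9], 186, [447.0, -236.0]), (0.39, [268.9, 206.0], 44, [465.0, 288.0])]
top dropper [(0.93, [217.0, 209.4], 379, [610.0, 286.0])]
top plaster [(0.58, [225.3, 424.0], 270, [595.0, -313.0])]
side mixer [(0.6, [273.7, 373.0], 7452, [660.0, -36.0])]
side power_tip [(0.65, [271.9, 400.3], 174, [719.0, -59.0])]
side tray [(0.57, [231.3, 241.7], 4473, [462.0, 272.0])]
side cap_0 [(0.54, [224.5, 239.3], 29, [469.0, 306.0]), (0.5, [217.8, 241.1], 26, [485.0, 335.0]), (0.47, [219.6, 251.4], 40, [506.0, 314.0]), (0.47, [233.1, 221.4], 27, [413.0, 288.0])]
side scraper [(0.56, [278.8, 273.4], 1285, [452.0, 54.0])]
side rest [(0.8, [298.3, 266.2], 602, [410.0, -0.0])]
side mat [(0.8, [390.7, 344.4], 3881, [430.0, -292.0])]
side glass_0 [(0.91, [332.0, 313.7], 325, [451.0, -138.0]), (0.82, [402.4, 368.6], 504, [453.0, -332.0]), (0.67, [349.1, 333.9], 409, [464.0, -197.0]), (0.64, [377.4, 349.9], 466, [454.0, -271.0])]
side dropper [(0.58, [201.8, 290.9], 554, [641.0, 350.0])]
side plaster [(0.57, [352.5, 422.0], 689, [606.0, -283.0])]
```

View pics/mix.png

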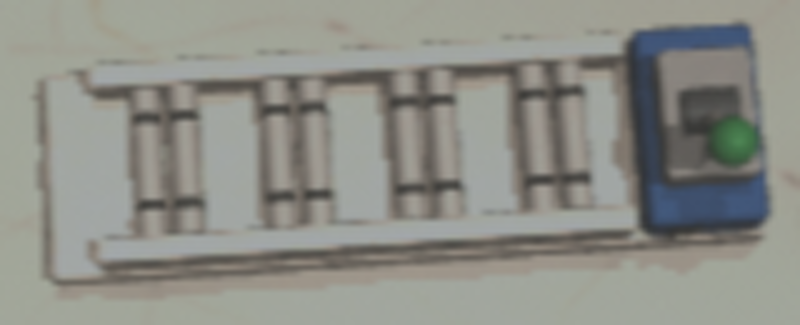

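Crop shows four roller pairs with lane middles near crop (167,160), (298,151), (425,143) and (555,135), and the green ball at (734,140).

```bash
cat > f1.py <<'E'
from h import *
import pickle
M=pickle.load(open("m.pkl","rb"))
hull=lambda m:cv2.fillConvexPoly(np.zeros((480,640),np.uint8),cv2.convexHull(cv2.findNonZero(m.astype(np.uint8))),1).astype(bool)
cr=np.array([[167,160.5],[298,151],[425.5,143.5],[555,135.5]]);uv=(cr+.5)/5-.5+[245,180]
L=back("top",uv,47);print("lanes",L.round(1).tolist())
y=np.array([105,35,-35,-105]);c=L[:,:2].mean(0);v=(y@L[:,:2])/(y@y);yaw=np.arctan2(-v[0],v[1]);print("mixer",c.round(1),"scale",np.hypot(*v).round(3),"yaw",yaw.round(3))
p=[*c,yaw]
tip=place(np.array([[-60*np.sin(.5),-183,78+60*np.cos(.5)]]),p);print("tip",tip.round(1))
for n in C:print(n,proj(n,tip).round(1))
print("side lanes px",proj("side",place(np.array([[0,q,47.] for q in y]),p)).round(1).tolist())
def go(name,ms,B,p0):
    for cams in (["top"],["side"],["top","side"]):
        x,f=fit({k:ms[k] for k in cams},B,p0);print(name,cams,x.round(3),round(f,3))
    return x
both=lambda l:{n:M[n,l][0]["region"] for n in C}
go("tray",{n:hull(m) for n,m in both("tray").items()},[box(-80,80,-125,125,0,40)],[451,267,0])
S=[box(-51,51,-20,20,2,12),box(-50,50,-13,13,12,54)]
go("scraper",both("scraper"),S,[450,20,0])
R={n:hull(M[n,"rest"][0]["region"]|M[n,"scraper"][0]["region"]) for n in C}
go("rest",R,[np.r_[box(-68,68,-37,37,0,2),]],[445,15,0])
go("mat",{n:hull(m) for n,m in both("mat").items()},[box(-50,50,-120,120,0,5)],[450,-260,0])
a=np.linspace(0,2*np.pi,16,endpoint=False);cy=np.array([[x,12.5*np.cos(t),16.5+12.5*np.sin(t)] for x in(-29,29) for t in a])
for i in range(4):
    t=sorted(M["top","glass_0"][:4],key=lambda o:o["position"][1])[i];s=sorted(M["side","glass_0"][:4],key=lambda o:o["position"][1])[i]
    go("glass%d"%i,dict(top=t["region"],side=s["region"]),[cy],[*back("top",t["position"][::-1],16)[0,:2],0])
E
python3 f1.py
```

```text
lanes [[617.0, 92.9, 47.0], [623.3, 22.6, 47.0], [628.5, -46.1, 47.0], [633.9, -116.1, 47.0]]
mixer [625.7 -11.7] scale 0.997 yaw 0.08
tip [[ 611.6 -196.4  130.7]]
top [[391.1 207.8]]
side [[403.6 272. ]]
side lanes px [[329.1, 234.1], [346.3, 248.2], [365.0, 263.5], [385.5, 280.2]]
tray ['top'] [ 4.49563e+02  2.56789e+02 -5.90000e-02] 0.045
tray ['side'] [ 4.48925e+02  2.60373e+02 -5.80000e-02] 0.034
tray ['top', 'side'] [ 4.49315e+02  2.58658e+02 -6.20000e-02] 0.087
scraper ['top'] [4.44449e+02 2.45170e+01 1.29000e-01] 0.063
scraper ['side'] [4.41834e+02 2.66560e+01 1.49000e-01] 0.051
scraper ['top', 'side'] [4.43296e+02 2.49170e+01 1.22000e-01] 0.157
rest ['top'] [4.36511e+02 2.06020e+01 1.89000e-01] 0.043
rest ['side'] [4.38479e+02 2.66230e+01 2.13000e-01] 0.327
rest ['top', 'side'] [4.3725e+02 2.1886e+01 1.9400e-01] 0.407
mat ['top'] [ 4.47325e+02 -2.56240e+02 -6.80000e-02] 0.031
mat ['side'] [ 4.48033e+02 -2.54822e+02 -7.30000e-02] 0.016
mat ['top', 'side'] [ 4.47607e+02 -2.55241e+02 -7.00000e-02] 0.052
glass0 ['top'] [ 4.44510e+02 -1.63211e+02 -5.00000e-03] 0.391
glass0 ['side'] [ 4.44114e+02 -1.61772e+02 -1.50000e-02] 0.332
glass0 ['top', 'side'] [ 4.44610e+02 -1.62429e+02 -1.40000e-02] 0.723
glass1 ['top'] [ 4.56756e+02 -2.25991e+02  3.60000e-02] 0.191
glass1 ['side'] [ 4.57998e+02 -2.24533e+02 -1.50000e-02] 0.207
glass1 ['top', 'side'] [ 4.56802e+02 -2.25794e+02  7.00000e-03] 0.43
glass2 ['top'] [ 4.46601e+02 -2.85868e+02  6.00000e-03] 0.218
glass2 ['side'] [ 4.49184e+02 -2.83826e+02 -2.80000e-02] 0.151
glass2 ['top', 'side'] [ 4.48004e+02 -2.85198e+02 -5.00000e-03] 0.435
glass3 ['top'] [ 4.45549e+02 -3.45948e+02 -4.40000e-02] 0.092
glass3 ['side'] [ 4.45360e+02 -3.45058e+02 -1.08000e-01] 0.176
glass3 ['top', 'side'] [ 4.45266e+02 -3.45721e+02 -9.00000e-02] 0.308
```

```bash
python3 - <<'E'
from h import *
a=cv2.imread("pics/top0.png")[248:312,280:330];b=cv2.imread("pics/side0.png")[250:314,230:315]
a=cv2.resize(a,None,fx=6,fy=6,interpolation=cv2.INTER_CUBIC);b=cv2.resize(b,None,fx=6,fy=6,interpolation=cv2.INTER_CUBIC)
cv2.imwrite("pics/rest.png",cv2.resize(np.hstack([a,b]),None,fx=.98,fy=.98)[:, :800])
E
```

```text
(no output)
```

View pics/rest.png

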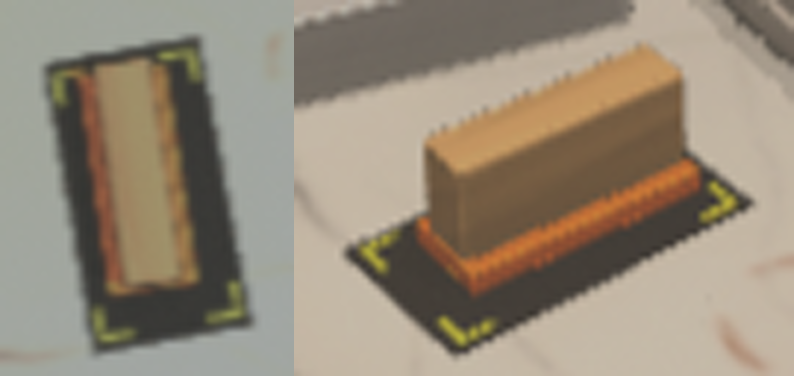

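The crop shows the pad corners at (46,65), (199,37), (254,322) and (95,352) in the top part. In the side part they are at (346,250), (460,355) and (752,203). The scraper stands slightly off the pad centre and is turned less than the pad.

```bash
python3 - <<'E'
from h import *
t=np.array([[46,65],[199,37],[254,322],[95,352]])/5.88+[280-.4,248-.4]
P=back("top",t,2)[:,:2];print(P.round(1).tolist(),P.mean(0).round(1))
v=P[0]+P[1]-P[2]-P[3];print("yaw",np.arctan2(v[1],v[0]))
s=np.array([[346-294,250],[460-294,355],[752-294,203]])/5.88+[230-.4,250-.4]
Q=back("side",s,2)[:,:2];print(Q.round(1).tolist(),((Q[0]+Q[2])/2).round(1))
w=Q[2]-Q[1];print(np.arctan2(w[1],w[0]))
E
```

```text
[[496.0, 67.0], [510.0, -4.2], [378.3, -30.9], [363.9, 41.9]] [437.   18.5]
yaw 0.19375466162523408
[[364.4, 44.8], [378.7, -28.5], [509.6, -1.1]] [437.   21.8]
0.20587843398938088
```

```bash
cat > go.py <<'E'
# usage: go.py "x,y,z,yaw" ...  -> shift/turn fractions (rz, sx, sy, sz) from the present pose
import sys,numpy as np
from rig import r
from scipy.spatial.transform import Rotation as R
s=r.sense();p=np.array(s["eef_pos"]);R0=R.from_euler("xyz",s["tcp_rot"])
print("t",round(s["clock"],2),"tcp",p.round(1),"rpy",np.round(s["tcp_rot"],4),"F",np.round(s["contact_force"],1),"open",round(s["opening"],3),"grip",round(s["grasp_force"],1))
for a in sys.argv[1:]:
    x,y,z,w=map(float,a.split(","))
    d=R0.inv().apply(np.array([x,y,z])-p)/250;t=(R0.inv()*R.from_euler("xyz",[np.pi,0,w])).as_rotvec()/np.pi
    print(a,"turn",t.round(4),"shift",d.round(4))
E
python3 go.py 300,330,230,3.2 370,150,200,3.277 
```

```text
t 1.1 tcp [271.2 563.1 231.3] rpy [ 3.1416 -0.      2.6928] F [ 0.7 -0.6  0.3] open 1.0 grip 0.0
300,330,230,3.2 turn [ 0.      0.     -0.1615] shift [-0.5085 -0.7901  0.0051]
370,150,200,3.277 turn [ 0.     0.    -0.186] shift [-1.0732 -1.3173  0.1251]
```

>>> carry_out([
  [0,0,-0.04,-0.13,-0.2,0,-1],
  [0,0,-0.08,-0.26,-0.4,0,-1],
  [0,0,-0.12,-0.38,-0.6,0,-1],
  [0,0,-0.16,-0.5,-0.79,0,-1],
  [0,0,-0.186,-0.51,-0.79,0,-1],
], force=40)

```text
clock: 1.72
eef_pos: [300.0, 326.5, 231.3]
tcp_rot: [-3.141, -0.0, -3.005]
contact_force: [1.0, -0.1, 0.2]
opening: 0.997
grasp_force: 0.0
```

```bash
python3 go.py 443.5,25,120,3.277 443.5,25,23,3.277
```

```text
t 1.73 tcp [300.  326.5 231.3] rpy [-3.1406e+00 -5.0000e-04 -3.0052e+00] F [ 1.  -0.1  0.2] open 0.997 grip 0.0
443.5,25,120,3.277 turn [-0.0003 -0.0001  0.0003] shift [-0.4048 -1.2725  0.4464]
443.5,25,23,3.277 turn [-0.0003 -0.0001  0.0003] shift [-0.405  -1.2721  0.8344]
```

>>> carry_out([
  [0,0,0,-0.08,-0.24,0,-1],
  [0,0,0,-0.16,-0.48,0,-1],
  [0,0,0,-0.24,-0.72,0.1,-1],
  [0,0,0,-0.32,-0.95,0.25,-1],
  [0,0,0,-0.36,-1,0.4,-1],
])

```text
clock: 2.35
eef_pos: [425.3, 92.3, 131.5]
tcp_rot: [3.142, 0.004, -3.008]
contact_force: [0.7, 1.2, -0.7]
opening: 0.998
grasp_force: 0.0
```

```bash
python3 go.py 443.5,25,120,3.277 443.5,25,23,3.277
```

```text
t 2.35 tcp [425.3  92.3 131.5] rpy [ 3.1415  0.0039 -3.008 ] F [ 0.7  1.2 -0.7] open 0.998 grip 0.0
443.5,25,120,3.277 turn [ 0.      0.0012 -0.0006] shift [-0.036  -0.2767  0.046 ]
443.5,25,23,3.277 turn [ 0.      0.0012 -0.0006] shift [-0.0345 -0.2767  0.434 ]
```

>>> carry_out([
  [0,0,0,-0.036,-0.2,0.045,-1],
  [0,0,0,-0.036,-0.277,0.046,-1],
  [0,0,0,-0.036,-0.277,0.16,-1],
  [0,0,0,-0.036,-0.277,0.3,-1],
  [0,0,0,-0.036,-0.277,0.4,-1],
  [0,0,0,-0.036,-0.277,0.43,-1],
  [0,0,0,-0.036,-0.277,0.43,-1],
])

```text
clock: 3.22
eef_pos: [441.6, 26.9, 23.8]
tcp_rot: [3.142, -0.0, -3.006]
contact_force: [-0.3, -0.8, -0.0]
opening: 0.998
grasp_force: 0.0
```

```bash
python3 - <<'E'
from h import *
f=r.grab_frame("side")[:,:,::-1]
cv2.imwrite("pics/g1.png",cv2.resize(f[170:330,170:350],None,fx=4,fy=3.7))
E
python3 go.py 443.5,25,23,3.277
```

```text
t 3.27 tcp [442.1  27.   24.3] rpy [-3.1415e+00  6.0000e-04 -3.0060e+00] F [-1.  -0.1  0.1] open 0.998 grip 0.0
443.5,25,23,3.277 turn [-0.      0.0002  0.0001] shift [-0.0047 -0.0085  0.0053]
```

View pics/g1.png

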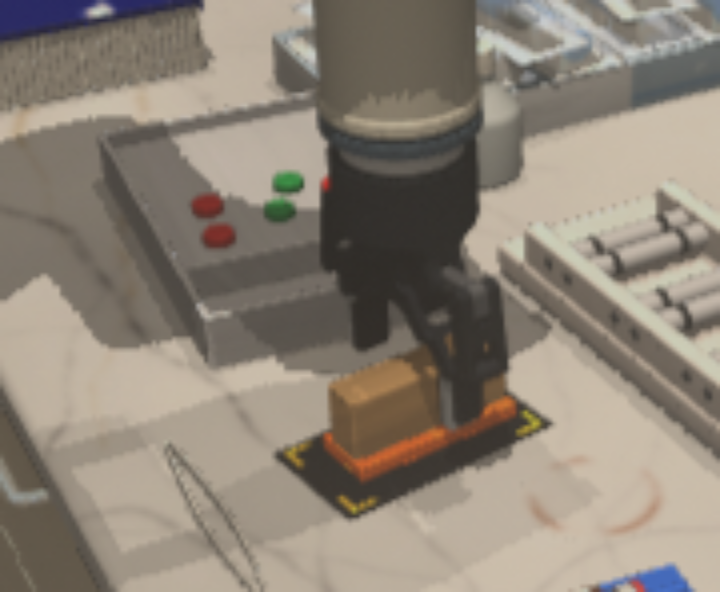

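The picture shows the open fingers straddling the wooden grip near its middle, with the near fingertip at (460,410). All five caps are still on the plate. Closing the gripper.

>>> carry_out([
  [0,0,0,-0.004,-0.004,0.004,1],
  [0,0,0,-0.004,-0.004,0.004,1],
  [0,0,0,-0.004,-0.004,0.004,1],
  [0,0,0,-0.004,-0.004,0.004,1],
  [0,0,0,-0.004,-0.004,0.004,1],
])

```text
clock: 3.9
eef_pos: [443.0, 26.1, 23.2]
tcp_rot: [-3.142, 0.001, -3.006]
contact_force: [-1.3, 0.0, 5.6]
opening: 0.297
grasp_force: 39.4
```

```bash
python3 go.py 443.5,25,23,3.277 443,25,100,3.2
```

```text
t 3.9 tcp [443.   26.1  23.2] rpy [-3.1415e+00  6.0000e-04 -3.0059e+00] F [-1.3  0.   5.6] open 0.297 grip 39.4
443.5,25,23,3.277 turn [-0.      0.0002  0.0001] shift [-0.0015 -0.0045  0.0008]
443,25,100,3.2 turn [-0.      0.0002  0.0246] shift [ 3.000e-04 -4.300e-03 -3.072e-01]
```

>>> carry_out([
  [0,0,0,0,0,-0.1,1],
  [0,0,0,0,0,-0.25,1],
  [0,0,0.02,0,0.1,-0.4,1],
  [0,0,0.04,-0.02,0.3,-0.4,1],
  [0,0,0.06,-0.05,0.5,-0.4,1],
  [0,0,0.06,-0.08,0.7,-0.4,1],
  [0,0,0.06,-0.08,0.9,-0.4,1],
  [0,0,0.06,-0.08,0.9,-0.4,1],
])

```text
clock: 4.9
eef_pos: [431.7, 254.6, 122.8]
tcp_rot: [3.141, 0.0, 3.092]
contact_force: [-0.3, -0.2, -1.6]
opening: 0.301
grasp_force: 40.1
```

```bash
python3 go.py 472.7,347.3,125,3.082 472.7,347.3,51,3.082; python3 - <<'E'
from h import *
P=back("top",[[207.6,289.8],[208.8,268.5],[219.7,271.4],[214.6,258.9],[222,290.5]],32)[:,:2]-[449.3,258.6]
c,s=np.cos(-.06),np.sin(-.06);print((P@np.array([[c,-s],[s,c]])).round())
f=r.grab_frame("side")[:,:,::-1]
cv2.imwrite("pics/g2.png",cv2.resize(f[90:290,150:350],None,fx=3,fy=3))
E
```

```text
t 4.9 tcp [431.7 254.6 122.8] rpy [3.1408e+00 3.0000e-04 3.0922e+00] F [-0.3 -0.2 -1.6] open 0.301 grip 40.1
472.7,347.3,125,3.082 turn [0.0002 0.0001 0.0033] shift [-0.1455  0.3786 -0.0086]
472.7,347.3,51,3.082 turn [0.0002 0.0001 0.0033] shift [-0.1454  0.3784  0.2874]
[[-43.  13.]
 [ 13.  16.]
 [  7. -14.]
 [ 40.   3.]
 [-42. -25.]]
```

View pics/g2.png

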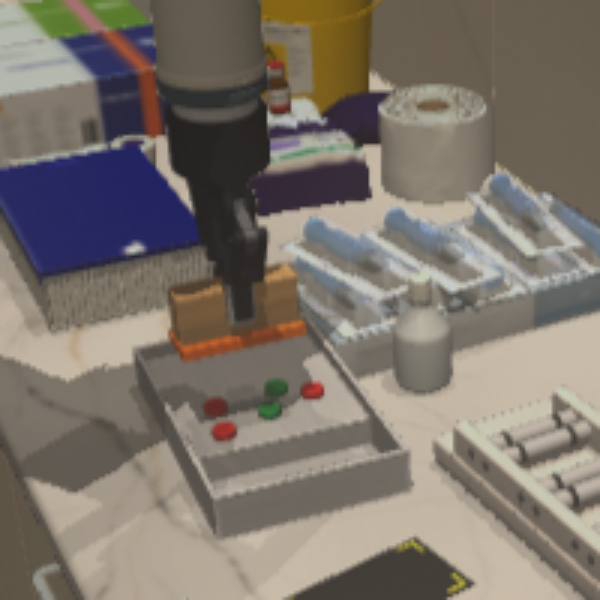

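The picture shows the scraper held level and centred behind the five caps, with the dropper clear at (425,340).

```bash
python3 go.py 471.6,329.4,90,3.082 471.6,329.4,50.8,3.082 465.6,228.6,50.8,3.082
```

```text
t 4.95 tcp [431.5 252.8 122.6] rpy [-3.1413e+00 -4.0000e-04  3.0916e+00] F [ 0.3 -0.4 -2.2] open 0.298 grip 40.1
471.6,329.4,90,3.082 turn [-0.0001 -0.0001  0.003 ] shift [-0.1449  0.3139  0.1301]
471.6,329.4,50.8,3.082 turn [-0.0001 -0.0001  0.003 ] shift [-0.145   0.314   0.2869]
465.6,228.6,50.8,3.082 turn [-0.0001 -0.0001  0.003 ] shift [-0.1412 -0.0899  0.287 ]
```

>>> carry_out([
  [0,0,0.003,-0.07,0.16,0,1],
  [0,0,0.003,-0.145,0.31,0,1],
  [0,0,0.003,-0.145,0.314,0.05,1],
  [0,0,0.003,-0.145,0.314,0.15,1],
  [0,0,0.003,-0.145,0.314,0.23,1],
  [0,0,0.003,-0.145,0.314,0.275,1],
  [0,0,0.003,-0.145,0.314,0.287,1],
  [0,0,0.003,-0.145,0.314,0.287,1],
])

```text
clock: 5.95
eef_pos: [472.7, 327.9, 51.3]
tcp_rot: [3.142, 0.0, 3.079]
contact_force: [-0.2, 0.7, -0.9]
opening: 0.299
grasp_force: 40.3
```

```bash
python3 go.py 471.6,329.4,50.8,3.082 465,223,50.8,3.082
```

```text
t 5.95 tcp [472.7 327.9  51.3] rpy [3.1415e+00 1.0000e-04 3.0788e+00] F [-0.2  0.7 -0.9] open 0.299 grip 40.3
471.6,329.4,50.8,3.082 turn [ 0.     0.    -0.001] shift [0.0046 0.0059 0.002 ]
465,223,50.8,3.082 turn [ 0.     0.    -0.001] shift [ 0.0043 -0.4205  0.002 ]
```

>>> carry_out([
  [0,0,0,0.002,-0.02,0.002,1],
  [0,0,0,0.003,-0.05,0.002,1],
  [0,0,0,0.003,-0.08,0.002,1],
  [0,0,0,0.003,-0.11,0.002,1],
  [0,0,0,0.003,-0.14,0.002,1],
  [0,0,0,0.003,-0.17,0.002,1],
  [0,0,0,0.003,-0.2,0.002,1],
  [0,0,0,0.003,-0.23,0.002,1],
])

```text
clock: 6.95
eef_pos: [468.1, 270.3, 50.5]
tcp_rot: [3.142, 0.0, 3.079]
contact_force: [1.1, -0.4, -0.5]
opening: 0.295
grasp_force: 40.3
```

>>> carry_out([
  [0,0,0,0,-0.03,0,1],
  [0,0,0,0,-0.06,0,1],
  [0,0,0,0,-0.09,0,1],
  [0,0,0,0,-0.12,0,1],
  [0,0,0,0,-0.15,0,1],
  [0,0,0,0,-0.18,0,1],
  [0,0,0,0,-0.205,0,1],
  [0,0,0,0,-0.205,0,1],
])

```text
clock: 7.95
eef_pos: [464.9, 219.2, 50.5]
tcp_rot: [-3.141, -0.0, 3.079]
contact_force: [-0.2, -0.2, -0.9]
opening: 0.297
grasp_force: 40.3
```

```bash
python3 go.py 435.5,331.5,90,3.082 435.5,331.5,50.8,3.082
```

```text
t 7.95 tcp [464.9 219.2  50.5] rpy [-3.1415e+00 -2.0000e-04  3.0786e+00] F [-0.2 -0.2 -0.9] open 0.297 grip 40.3
435.5,331.5,90,3.082 turn [-0.     -0.0001 -0.0011] shift [ 0.1455  0.4409 -0.1579]
435.5,331.5,50.8,3.082 turn [-0.     -0.0001 -0.0011] shift [ 0.1454  0.4409 -0.0011]
```

>>> carry_out([
  [0,0,0,0,0,-0.06,1],
  [0,0,0,0,0,-0.2,1],
  [0,0,0,0.05,0.12,-0.25,1],
  [0,0,0,0.1,0.3,-0.25,1],
  [0,0,0,0.145,0.44,-0.25,1],
  [0,0,0,0.145,0.44,-0.25,1],
  [0,0,0,0.145,0.44,-0.25,1],
])

```text
clock: 8.82
eef_pos: [435.5, 331.6, 113.5]
tcp_rot: [-3.141, 0.0, 3.08]
contact_force: [-0.3, -0.2, -0.9]
opening: 0.297
grasp_force: 40.3
```

```bash
python3 go.py 435.5,331.5,50.8,3.082 ;python3 - <<'E'
from h import *
f=r.grab_frame("side")[:,:,::-1];g=r.grab_frame("top")[:,:,::-1]
cv2.imwrite("pics/g3.png",np.hstack([cv2.resize(f[180:270,190:290],None,fx=4,fy=4),cv2.resize(g[230:320,155:255],None,fx=4,fy=4)]))
E
```

```text
t 8.82 tcp [435.5 331.6 113.5] rpy [-3.1414e+00  2.0000e-04  3.0802e+00] F [-0.3 -0.2 -0.9] open 0.297 grip 40.3
435.5,331.5,50.8,3.082 turn [-0.0001  0.     -0.0006] shift [-0.000e+00 -2.000e-04  2.509e-01]
```

View pics/g3.png

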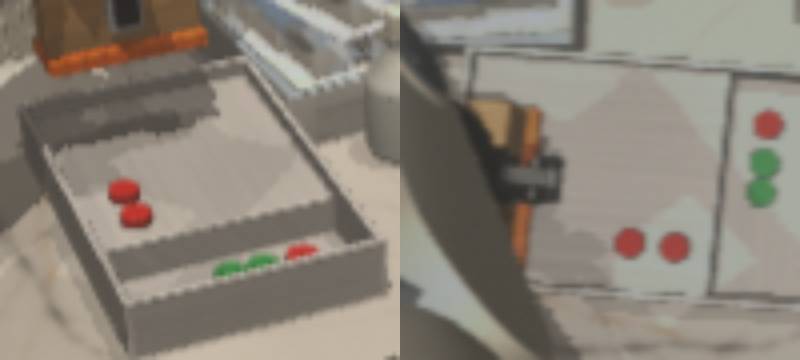

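Three caps are in the trough. Two red ones remain on the plate near its -x edge, at (630,243) and (675,247) in the right part.

>>> carry_out([
  [0,0,0,0,0,0.08,1],
  [0,0,0,0,0,0.17,1],
  [0,0,0,0,0,0.23,1],
  [0,0,0,0,0,0.251,1],
  [0,0,0,0,0,0.251,1],
  [0,0,0,0,-0.04,0.251,1],
  [0,0,0,0,-0.08,0.251,1],
  [0,0,0,0,-0.12,0.251,1],
])

```text
clock: 9.93
eef_pos: [433.7, 300.9, 50.6]
tcp_rot: [3.141, 0.0, 3.079]
contact_force: [1.2, -0.6, -1.6]
opening: 0.3
grasp_force: 40.3
```

>>> carry_out([
  [0,0,0,0,-0.03,0,1],
  [0,0,0,0,-0.06,0,1],
  [0,0,0,0,-0.09,0,1],
  [0,0,0,0,-0.12,0,1],
  [0,0,0,0,-0.15,0,1],
  [0,0,0,0,-0.18,0,1],
  [0,0,0,0,-0.21,0,1],
  [0,0,0,0,-0.24,0,1],
])

```text
clock: 10.92
eef_pos: [430.0, 241.4, 50.3]
tcp_rot: [-3.142, -0.0, 3.079]
contact_force: [0.3, -0.2, -1.3]
opening: 0.299
grasp_force: 40.2
```

>>> carry_out([
  [0,0,0,0,-0.03,0,1],
  [0,0,0,0,-0.06,0,1],
  [0,0,0,0,-0.08,0,1],
  [0,0,0,0,-0.08,0,1],
  [0,0,0,0,-0.08,-0.08,1],
  [0,0,0,0,-0.08,-0.25,1],
  [0,0,0,0,-0.08,-0.25,1],
])

```text
clock: 11.8
eef_pos: [430.8, 223.1, 115.3]
tcp_rot: [3.139, 0.005, 3.079]
contact_force: [0.4, 0.3, -1.0]
opening: 0.3
grasp_force: 40.4
```

```bash
python3 go.py 436.5,20,120,3.34 ;python3 - <<'E'
from h import *
f=r.grab_frame("side")[:,:,::-1];g=r.grab_frame("top")[:,:,::-1]
cv2.imwrite("pics/g4.png",np.hstack([cv2.resize(f[180:280,190:290],None,fx=4,fy=4),cv2.resize(g[230:330,170:270],None,fx=4,fy=4)]))
E
```

```text
t 11.8 tcp [430.8 223.1 115.3] rpy [3.1387 0.0048 3.0794] F [ 0.4  0.3 -1. ] open 0.3 grip 40.4
436.5,20,120,3.34 turn [ 0.0007  0.0016 -0.083 ] shift [-0.0735 -0.8094 -0.0207]
```

View pics/g4.png

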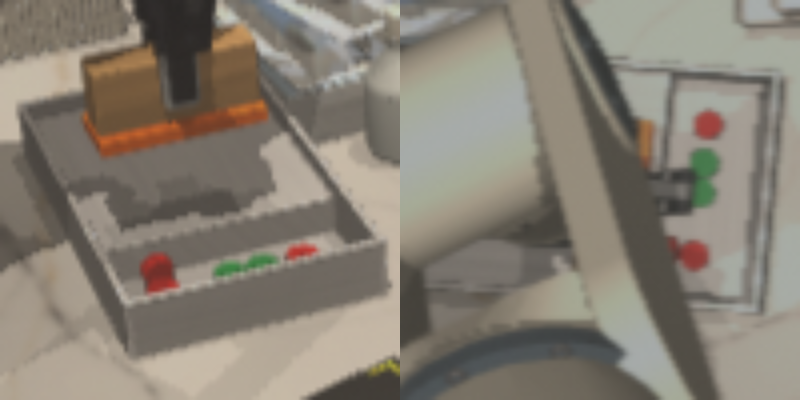

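The trough now holds all five caps. One red cap at (158,265) seems to lean on another, so I'll look again once the arm is out of the way, with the scraper still held.

>>> carry_out([
  [0,0,-0.02,-0.01,-0.15,-0.02,1],
  [0,0,-0.04,-0.03,-0.35,-0.02,1],
  [0,0,-0.06,-0.05,-0.55,-0.02,1],
  [0,0,-0.083,-0.07,-0.75,-0.02,1],
  [0,0,-0.083,-0.073,-0.81,-0.02,1],
  [0,0,-0.083,-0.073,-0.81,-0.02,1],
])

```text
clock: 12.65
eef_pos: [433.8, 18.2, 116.9]
tcp_rot: [3.141, -0.002, -2.946]
contact_force: [0.1, 0.5, -1.4]
opening: 0.294
grasp_force: 40.4
```

```bash
python3 go.py 436.5,20,22.5,3.34 ;python3 - <<'E'
from h import *
f=r.grab_frame("side")[:,:,::-1];g=r.grab_frame("top")[:,:,::-1]
cv2.imwrite("pics/g5.png",np.hstack([cv2.resize(f[225:275,205:275],None,fx=5.7,fy=8),cv2.resize(g[240:310,225:270],None,fx=8,fy=5.7)]))
E
```

```text
t 12.65 tcp [433.8  18.2 116.9] rpy [ 3.1412e+00 -1.6000e-03 -2.9461e+00] F [ 0.1  0.5 -1.4] open 0.294 grip 40.4
436.5,20,22.5,3.34 turn [ 0.0001 -0.0005 -0.0009] shift [-0.0128  0.0049  0.3777]Traceback (most recent call last):
  File "<stdin>", line 3, in <module>
    return _nx.concatenate(arrs, 1, dtype=dtype, casting=casting)
           ~~~~~~~~~~~~~~~^^^^^^^^^^^^^^^^^^^^^^^^^^^^^^^^^^^^^^^
ValueError: all the input array dimensions except for the concatenation axis must match exactly, but along dimension 0, the array at index 0 has size 400 and the array at index 1 has size 399
```

```bash
python3 - <<'E'
from h import *
f=r.grab_frame("side")[:,:,::-1];g=r.grab_frame("top")[:,:,::-1]
cv2.imwrite("pics/g5.png",np.hstack([cv2.resize(f[225:275,205:275],(420,400)),cv2.resize(g[240:310,225:285],(380,400))]))
E
```

View pics/g5.png

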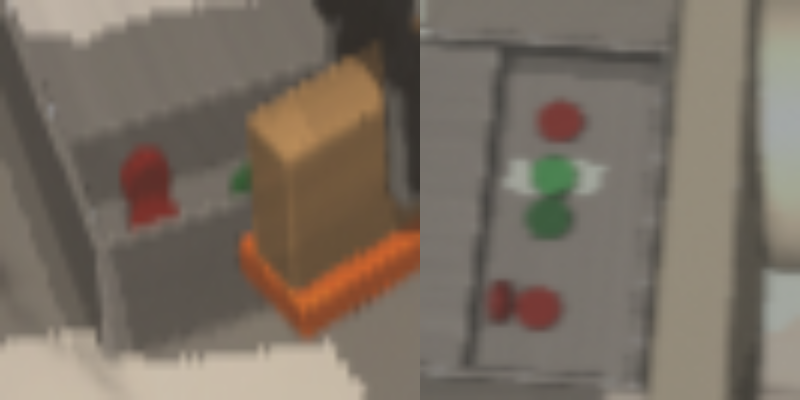

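The right part (top view) shows all five caps in the trough. One red cap at (500,300) stands on edge against the plate's end wall, so its underside centre is at about 13 mm, which is within limits. Next I'll set the scraper on its pad.

```bash
python3 go.py 436.5,20.5,23.3,3.34
```

```text
t 12.85 tcp [434.3  19.7 117.5] rpy [ 3.1413e+00 -5.0000e-04 -2.9422e+00] F [ 0.6 -0.3 -0.9] open 0.298 grip 40.4
436.5,20.5,23.3,3.34 turn [ 0.0001 -0.0001  0.0003] shift [-0.0096  0.0013  0.3768]
```

>>> carry_out([
  [0,0,0,-0.009,0.001,0.1,1],
  [0,0,0,-0.009,0.001,0.22,1],
  [0,0,0,-0.009,0.001,0.32,1],
  [0,0,0,-0.009,0.001,0.35,1],
  [0,0,0,-0.009,0.001,0.37,1],
  [0,0,0,-0.009,0.001,0.376,1],
  [0,0,0,-0.009,0.001,0.376,1],
  [0,0,0,-0.009,0.001,0.376,1],
])

```text
clock: 13.85
eef_pos: [436.9, 19.3, 24.3]
tcp_rot: [-3.141, 0.001, -2.943]
contact_force: [1.1, -0.2, -1.7]
opening: 0.297
grasp_force: 40.4
```

```bash
python3 go.py 436.5,20.5,23.3,3.34
```

```text
t 13.85 tcp [436.9  19.3  24.3] rpy [-3.1414e+00  1.0000e-03 -2.9434e+00] F [ 1.1 -0.2 -1.7] open 0.297 grip 40.4
436.5,20.5,23.3,3.34 turn [-0.      0.0003 -0.0001] shift [0.0008 0.0049 0.0039]
```

Lower about 1 mm more, release and rise.

>>> carry_out([
  [0,0,0,0,0.003,0.003,1],
  [0,0,0,0,0.003,0.004,1],
  [0,0,0,0,0.003,0.004,-1],
  [0,0,0,0,0.003,0.004,-1],
  [0,0,0,0,0.003,0.004,-1],
  [0,0,0,0,0.003,0.004,-1],
  [0,0,0,0,0.003,-0.1,-1],
  [0,0,0,0,0.003,-0.3,-1],
])

```text
clock: 14.85
eef_pos: [434.9, 20.0, 98.3]
tcp_rot: [3.141, -0.004, -2.943]
contact_force: [1.4, 0.0, 0.4]
opening: 0.998
grasp_force: 0.0
```

>>> carry_out([
  [0,0,0.04,0,-0.2,-0.2,-1],
  [0,0,0.08,0,-0.4,-0.3,-1],
  [0,0,0.08,0,-0.6,-0.3,-1],
  [0,0,0.08,0,-0.75,-0.3,-1],
  [0,0,0.08,0,-0.75,-0.3,-1],
  [0,0,0.08,0,-0.75,-0.3,-1],
])

```text
clock: 15.6
eef_pos: [472.7, -163.2, 173.4]
tcp_rot: [3.141, -0.001, 3.088]
contact_force: [-0.2, -0.5, 1.2]
opening: 0.999
grasp_force: 0.0
```

```bash
python3 - <<'E'
from h import *
g=r.grab_frame("top");r.grab_frame("side")
S=[box(-51,51,-20,20,2,12),box(-50,50,-13,13,12,54)]
for n in C:
    o=r.silhouettes(n,"scraper")
    if o: print(n,fit({n:o[0]["region"]},S,[437,20,.2]))
f=r.grab_frame("side")[:,:,::-1]
cv2.imwrite("pics/g6.png",cv2.resize(f[230:430,230:430],(700,600)))
E
python3 go.py 447,-167,150,3.07
```

```text
top (array([4.35187046e+02, 2.09343421e+01, 1.91001967e-01]), np.float64(0.0906435474348218))
side (array([4.36359703e+02, 2.37576582e+01, 2.31383248e-01]), np.float64(0.07390210321416701))
t 15.85 tcp [ 473.2 -162.8  173.7] rpy [ 3.1414e+00 -2.0000e-04  3.0899e+00] F [ 0.1  0.6 -1. ] open 1.002 grip 0.0
447,-167,150,3.07 turn [ 0.     -0.0001  0.0063] shift [ 0.1038 -0.0221  0.095 ]
```

View pics/g6.png

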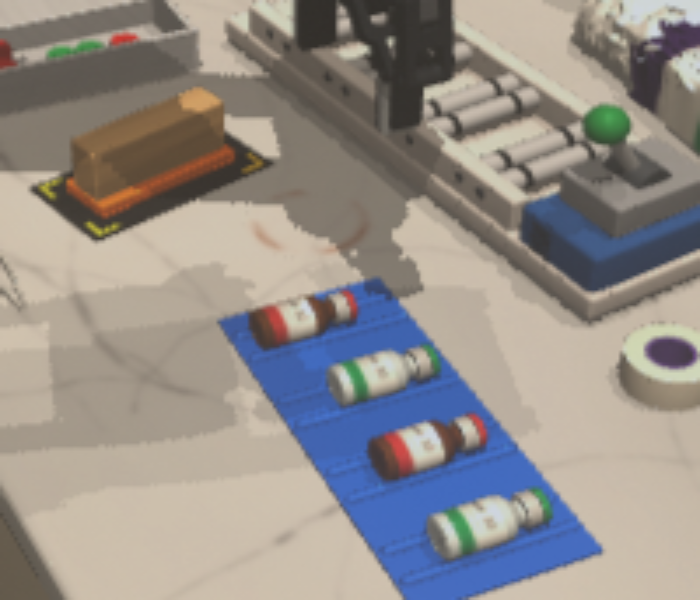

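The picture shows the scraper upright on its pad, and four vials with bottoms toward the robot. Their ends are about (258,325)-(350,305), (335,385)-(432,360), (377,457)-(480,432) and (437,535)-(545,505).

```bash
python3 - <<'E'
from h import *
a=np.array([[258,325],[350,305],[335,385],[432,360],[377,457],[480,432],[437,535],[545,505]])/[3.5,3.0]+[229.6,229.6]
P=back("side",a,16.5)[:,:2]
for i in range(4):
    p,q=P[2*i],P[2*i+1];print(((p+q)/2).round(1),np.hypot(*(q-p)).round(1),np.arctan2(*(q-p)[::-1]).round(3))
m=[447.6,-255.2,-.07]
print(place(np.array([[0,y,0.] for y in(90,30,-30,-90)]),m).round(1))
pm=[625.7,-11.7,.08]
print(place(np.array([[0,y,0.] for y in(105,35,-35,-105)]),pm).round(1))
g=r.grab_frame("top")[:,:,::-1]
cv2.imwrite("pics/g7.png",cv2.resize(g[245:305,350:460],(800,436),interpolation=cv2.INTER_CUBIC))
E
```

```text
[ 444.8 -162.3] 53.8 -0.146
[ 458.  -225.7] 56.0 -0.109
[ 448.9 -285.2] 56.0 -0.147
[ 446.8 -345. ] 57.0 -0.124
[[ 453.9 -165.4    0. ]
 [ 449.7 -225.3    0. ]
 [ 445.5 -285.1    0. ]
 [ 441.3 -345.     0. ]]
[[ 617.3   93.     0. ]
 [ 622.9   23.2    0. ]
 [ 628.5  -46.6    0. ]
 [ 634.1 -116.4    0. ]]
```

View pics/g7.png

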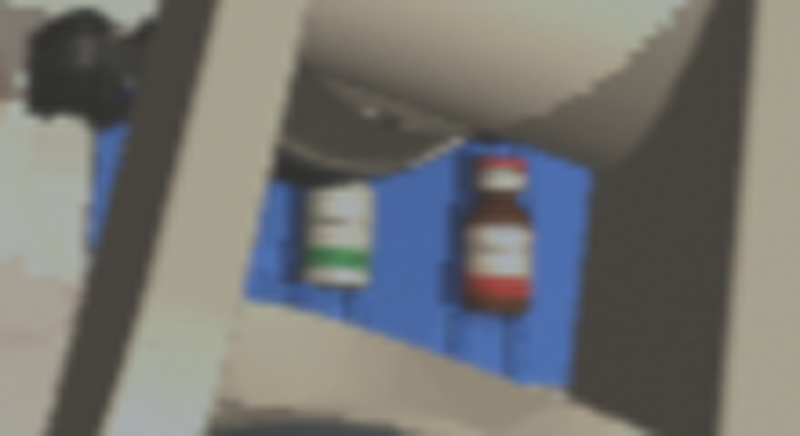

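```bash
python3 go.py 443,-164,60,3.07 443,-164,7.5,3.07
```

```text
t 15.9 tcp [ 473.3 -163.   173.8] rpy [ 3.1415 -0.      3.0897] F [0.3 0.2 0.6] open 0.996 grip 0.0
443,-164,60,3.07 turn [ 0.     -0.      0.0063] shift [ 0.1208 -0.0104  0.4553]
443,-164,7.5,3.07 turn [ 0.     -0.      0.0063] shift [ 0.1208 -0.0104  0.6653]
```

>>> carry_out([
  [0,0,0.006,0.06,-0.01,0.15,-0.2],
  [0,0,0.006,0.12,-0.01,0.3,-0.2],
  [0,0,0.006,0.12,-0.01,0.45,-0.2],
  [0,0,0.006,0.12,-0.01,0.57,-0.2],
  [0,0,0.006,0.12,-0.01,0.64,-0.2],
  [0,0,0.006,0.12,-0.01,0.665,-0.2],
  [0,0,0.006,0.12,-0.01,0.665,-0.2],
  [0,0,0.006,0.12,-0.01,0.665,-0.2],
], force=20)

```text
clock: 16.9
eef_pos: [443.8, -164.8, 8.3]
tcp_rot: [-3.141, 0.001, 3.07]
contact_force: [-0.3, -0.2, 0.3]
opening: 0.601
grasp_force: 0.0
```

```bash
python3 - <<'E'
from h import *
g=r.grab_frame("side")[:,:,::-1]
cv2.imwrite("pics/g8.png",cv2.resize(g[270:420,260:420],(640,600),interpolation=cv2.INTER_CUBIC))
E
python3 go.py 443,-164,7.5,3.07
```

```text
t 16.95 tcp [ 443.9 -164.8    8.3] rpy [-3.1412e+00  1.4000e-03  3.0699e+00] F [ 0.3  0.8 -0.3] open 0.598 grip 0.0
443,-164,7.5,3.07 turn [-0.0001  0.0004 -0.    ] shift [0.0037 0.0029 0.0033]
```

View pics/g8.png

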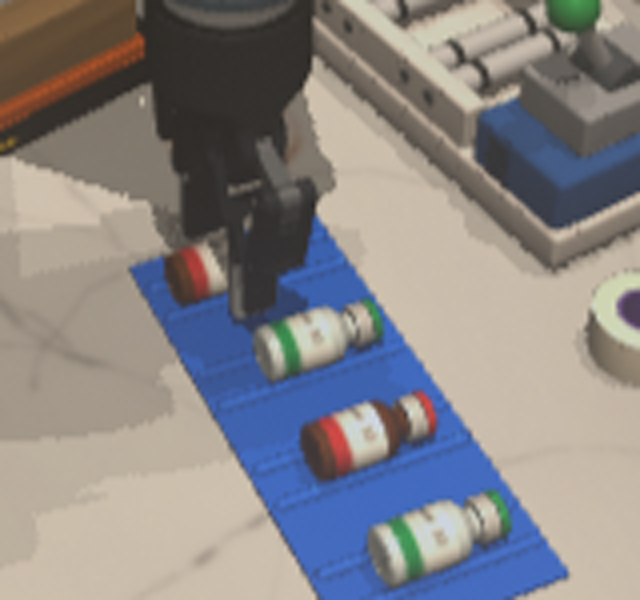

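The near finger sits between vials 0 and 1 at (255,290) and clear of both. Closing and lifting.

>>> carry_out([
  [0,0,0,0,0,0.002,0.3],
  [0,0,0,0,0,0.002,0.6],
  [0,0,0,0,0,0.002,0.8],
  [0,0,0,0,0,0.002,0.8],
  [0,0,0,0,0,0.002,0.8],
  [0,0,0,0,0,-0.03,0.8],
  [0,0,0,0,0,-0.15,0.8],
  [0,0,0,0,0,-0.35,0.8],
])

```text
clock: 17.95
eef_pos: [442.0, -164.2, 95.2]
tcp_rot: [3.141, -0.003, 3.07]
contact_force: [0.1, -0.3, 0.0]
opening: 0.288
grasp_force: 21.2
```

```bash
python3 go.py 618,92,150,3.2216; python3 - <<'E'
from h import *
r.grab_frame("top");r.grab_frame("side")
for n in C:
  for x in r.silhouettes(n,"glass_0"):
    if x["score"]>.3:print(n,round(x["score"],2),np.round(x["position"]),x["region"].sum())
E
```

```text
t 17.95 tcp [ 442.  -164.2   95.2] rpy [ 3.1406 -0.0032  3.0697] F [ 0.1 -0.3  0. ] open 0.288 grip 21.2
618,92,150,3.2216 turn [ 0.0004 -0.001  -0.0483] shift [-0.628   1.0728 -0.2203]
top 0.72 [277. 301.] 598
top 0.44 [271. 215.] 5724
side 0.92 [353. 334.] 354
side 0.76 [401. 368.] 500
side 0.54 [297. 308.] 196
```

>>> carry_out([
  [0,0,0,-0.05,0.1,-0.15,0.8],
  [0,0,-0.015,-0.2,0.3,-0.2,0.8],
  [0,0,-0.03,-0.35,0.5,-0.2,0.8],
  [0,0,-0.048,-0.5,0.7,-0.2,0.8],
  [0,0,-0.048,-0.6,0.88,-0.2,0.8],
  [0,0,-0.048,-0.62,0.98,-0.2,0.8],
  [0,0,-0.048,-0.62,0.98,-0.2,0.8],
])

```text
clock: 19.02
eef_pos: [614.8, 70.2, 143.2]
tcp_rot: [3.141, -0.003, -3.06]
contact_force: [1.0, -0.3, -0.7]
opening: 0.289
grasp_force: 21.2
```

```bash
python3 go.py 617,91.7,60,3.2216 617,91.7,50,3.2216
```

```text
t 19.02 tcp [614.8  70.2 143.2] rpy [ 3.1415e+00 -2.7000e-03 -3.0601e+00] F [ 1.  -0.3 -0.7] open 0.289 grip 21.2
617,91.7,60,3.2216 turn [ 0.     -0.0009  0.0005] shift [-0.0166  0.0848  0.3326]
617,91.7,50,3.2216 turn [ 0.     -0.0009  0.0005] shift [-0.0167  0.0848  0.3726]
```

>>> carry_out([
  [0,0,0,-0.016,0.06,0.05,0.8],
  [0,0,0,-0.016,0.085,0.12,0.8],
  [0,0,0,-0.016,0.085,0.22,0.8],
  [0,0,0,-0.016,0.085,0.3,0.8],
  [0,0,0,-0.016,0.085,0.34,0.8],
  [0,0,0,-0.016,0.085,0.357,0.8],
  [0,0,0,-0.016,0.085,0.357,0.8],
  [0,0,0,-0.016,0.085,0.357,0.8],
])

```text
clock: 20.02
eef_pos: [618.3, 90.1, 56.5]
tcp_rot: [3.142, 0.001, -3.063]
contact_force: [-0.3, -0.3, 0.1]
opening: 0.287
grasp_force: 21.2
```

```bash
cat > ft.py <<'E'
# mean force over a few control periods, in the mixer's axes
import numpy as np
from rig import r
F=[];P=[]
for i in range(6):
    r.grab_frame("top");s=r.sense();F.append(s["contact_force"]);P.append(s["eef_pos"])
F=np.array(F);c,s_=np.cos(.08),np.sin(.08)
Q=F@np.array([[c,-s_,0],[s_,c,0],[0,0,1]])
print("F mixer axes",Q.mean(0).round(2),"sd",(Q.std(0)/6**.5).round(2),"tcp",np.mean(P,0).round(2),"yaw",s["tcp_rot"].round(4),"t",round(s["clock"],2))
E
python3 ft.py; python3 go.py 617,91.7,49,3.2216
```

```text
F mixer axes [ 0.03 -0.12 -0.56] sd [0.32 0.14 0.11] tcp [618.06  90.17  56.32] yaw [ 3.1416e+00  5.0000e-04 -3.0626e+00] t 20.32
t 20.32 tcp [617.9  90.1  56.1] rpy [ 3.1416e+00  5.0000e-04 -3.0626e+00] F [ 0.7  0.2 -1. ] open 0.29 grip 21.2
617,91.7,49,3.2216 turn [ 0.      0.0002 -0.0003] shift [0.003  0.0065 0.0283]
```

>>> carry_out([
  [0,0,0,0.003,0.006,0.01,0.8],
  [0,0,0,0.003,0.006,0.018,0.8],
  [0,0,0,0.003,0.006,0.022,0.8],
  [0,0,0,0.003,0.006,0.022,0.8],
])

```text
clock: 20.82
eef_pos: [616.8, 91.6, 50.1]
tcp_rot: [-3.142, -0.0, -3.063]
contact_force: [-0.4, -0.0, -0.5]
opening: 0.289
grasp_force: 21.2
```

```bash
python3 ft.py
```

```text
F mixer axes [-0.02 -0.37 -0.33] sd [0.25 0.16 0.13] tcp [616.91  91.54  50.3 ] yaw [-3.1416e+00  2.0000e-04 -3.0626e+00] t 21.12
```

>>> carry_out([
  [0,0,0,0,0,0.003,0.8],
  [0,0,0,0,0,0.005,0.8],
  [0,0,0,0,0,0.005,0.8],
  [0,0,0,0,0,0.005,0.8],
])

```text
clock: 21.62
eef_pos: [617.0, 92.0, 49.7]
tcp_rot: [3.141, 0.0, -3.063]
contact_force: [-2.4, 2.7, 6.3]
opening: 0.29
grasp_force: 21.8
```

```bash
python3 ft.py
```

```text
F mixer axes [-1.89  2.79  6.08] sd [0.27 0.16 0.18] tcp [616.96  92.04  49.64] yaw [ 3.1410e+00  3.0000e-04 -3.0627e+00] t 21.93
```

>>> carry_out([
  [0,0,0,0,0.002,0,0.8],
  [0,0,0,0,0.004,0,0.8],
  [0,0,0,0,0.004,0,0.8],
  [0,0,0,0,0.004,0,0.8],
])

```text
clock: 22.42
eef_pos: [616.9, 92.8, 49.3]
tcp_rot: [3.141, 0.0, -3.063]
contact_force: [-1.9, 2.0, 5.2]
opening: 0.29
grasp_force: 21.7
```

```bash
python3 ft.py
```

```text
F mixer axes [-1.91  3.09  5.77] sd [0.3  0.15 0.17] tcp [616.89  92.81  49.28] yaw [ 3.1413e+00  3.0000e-04 -3.0627e+00] t 22.73
```

>>> carry_out([
  [0,0,0,0,0.002,0,0.8],
  [0,0,0,0,0.004,0,0.8],
  [0,0,0,0,0.004,0,0.8],
  [0,0,0,0,0.004,0,0.8],
])

```text
clock: 23.22
eef_pos: [616.8, 93.6, 49.0]
tcp_rot: [3.142, 0.0, -3.063]
contact_force: [-0.5, 1.6, 2.3]
opening: 0.284
grasp_force: 21.5
```

```bash
python3 ft.py
```

```text
F mixer axes [0.14 1.57 1.86] sd [0.16 0.13 0.14] tcp [616.79  93.53  48.99] yaw [-3.1415e+00  1.0000e-04 -3.0626e+00] t 23.52
```

>>> carry_out([
  [0,0,0,0,0.002,0.001,0.8],
  [0,0,0,0,0.004,0.002,0.8],
  [0,0,0,0,0.004,0.002,0.8],
  [0,0,0,0,0.004,0.002,0.8],
])

```text
clock: 24.02
eef_pos: [616.8, 93.8, 48.9]
tcp_rot: [-3.141, 0.0, -3.062]
contact_force: [-0.1, -3.4, 5.2]
opening: 0.286
grasp_force: 21.8
```

```bash
python3 ft.py
```

```text
F mixer axes [-0.75 -3.37  5.85] sd [0.1  0.2  0.13] tcp [616.78  93.83  48.89] yaw [-3.1406e+00  2.0000e-04 -3.0624e+00] t 24.32
```

>>> carry_out([
  [0,0,0,0,-0.002,-0.001,0.8],
  [0,0,0,0,-0.0025,-0.001,0.8],
  [0,0,0,0,-0.0025,-0.001,0.8],
  [0,0,0,0,-0.0025,-0.001,0.8],
])

```text
clock: 24.82
eef_pos: [616.8, 93.8, 48.9]
tcp_rot: [-3.141, 0.0, -3.063]
contact_force: [0.1, -1.4, 4.8]
opening: 0.287
grasp_force: 21.6
```

```bash
python3 ft.py
```

```text
F mixer axes [-0.45 -2.41  5.07] sd [0.22 0.18 0.1 ] tcp [616.77  93.78  48.89] yaw [-3.1413e+00  1.0000e-04 -3.0624e+00] t 25.12
```

>>> carry_out([
  [0,0,0,0,-0.002,-0.001,0.8],
  [0,0,0,0,-0.002,-0.001,0.8],
  [0,0,0,0,-0.002,-0.001,0.8],
])

```text
clock: 25.5
eef_pos: [616.8, 93.6, 48.9]
tcp_rot: [3.141, 0.0, -3.063]
contact_force: [0.3, 1.4, 2.1]
opening: 0.285
grasp_force: 21.4
```

```bash
python3 ft.py
```

```text
F mixer axes [1.12 1.23 1.69] sd [0.08 0.26 0.18] tcp [616.75  93.58  48.98] yaw [ 3.1415e+00  1.0000e-04 -3.0626e+00] t 25.8
```

>>> carry_out([
  [0,0,0,0,0.001,0.001,0.8],
  [0,0,0,0,0.001,0.001,0.8],
  [0,0,0,0,0.001,0.001,0.5],
  [0,0,0,0,0.001,0.001,0.45],
  [0,0,0,0,0.001,0.001,0.43],
  [0,0,0,0,0.001,0.001,0.42],
  [0,0,0,0,0.001,0.001,0.41],
  [0,0,0,0,0.001,0.001,0.4],
])

```text
clock: 26.8
eef_pos: [616.1, 93.5, 48.3]
tcp_rot: [-3.141, -0.001, -3.063]
contact_force: [-0.4, 0.5, 0.2]
opening: 0.302
grasp_force: 0.1
```

>>> carry_out([
  [0,0,0,0,0,0,0.39],
  [0,0,0,0,0,0,0.38],
  [0,0,0,0,0,0,0.36],
  [0,0,0,0,0,0,0.34],
  [0,0,0,0,0,0,0.3],
  [0,0,0,0,0,0,0.25],
  [0,0,0,0,0,0,0.15],
  [0,0,0,0,0,0,0.05],
])

```text
clock: 27.8
eef_pos: [616.7, 93.7, 48.8]
tcp_rot: [-3.142, 0.0, -3.063]
contact_force: [-0.4, 0.2, 0.4]
opening: 0.478
grasp_force: 0.0
```

```bash
python3 ft.py
```

```text
F mixer axes [0.22 0.23 0.14] sd [0.19 0.11 0.25] tcp [616.7   93.69  48.79] yaw [ 3.1416 -0.     -3.0626] t 28.1
```

>>> carry_out([
  [0,0,0,0,0,-0.03,0.05],
  [0,0,0,0,0,-0.1,0.05],
  [0,0,0,0,0,-0.25,0],
  [0,0,0,0,0,-0.4,0],
  [0,0,0.02,0.15,-0.2,-0.4,-0.2],
  [0,0,0.048,0.3,-0.4,-0.4,-0.2],
  [0,0,0.048,0.45,-0.6,-0.4,-0.2],
  [0,0,0.048,0.55,-0.8,-0.4,-0.2],
])

```text
clock: 29.1
eef_pos: [494.2, -117.9, 150.3]
tcp_rot: [-3.141, 0.001, 3.07]
contact_force: [0.8, -0.3, 0.8]
opening: 0.597
grasp_force: 0.0
```

```bash
python3 go.py 456,-227,100,3.07; cat > chk.py <<'E'
from h import *
a=np.linspace(0,2*np.pi,16,endpoint=False);cy=np.array([[x,12.5*np.cos(t),58+12.5*np.sin(t)] for x in(-29,29) for t in a])
pm=[625.9,-11.2,.08]
for n in C:
  r.grab_frame(n)
  for x in r.silhouettes(n,"glass_0"):
    b=back(n,x["position"][::-1],58)[0]
    if x["score"]>.25 and x["region"].sum()<600 and b[0]>540:
        q,f=fit({n:x["region"]},[cy],[b[0],b[1],.08]);d=place(np.array([[q[0]-pm[0],q[1]-pm[1],0]]),[0,0,-.08])[0]
        print(n,round(x["score"],2),"mixer frame",d[:2].round(1),"yaw",round(q[2]-.08,3),"cost",round(f,2))
E
python3 chk.py
```

```text
t 29.1 tcp [ 494.2 -117.9  150.3] rpy [-3.1413e+00  1.4000e-03  3.0701e+00] F [ 0.8 -0.3  0.8] open 0.597 grip 0.0
456,-227,100,3.07 turn [-0.0001  0.0004  0.    ] shift [ 0.1214 -0.4459  0.201 ]
top 0.65 mixer frame [ -0.5 105.5] yaw -0.038 cost 0.19
```

>>> carry_out([
  [0,0,0,0.03,-0.15,0.05,-0.2],
  [0,0,0,0.08,-0.35,0.1,-0.2],
  [0,0,0,0.12,-0.446,0.2,-0.2],
  [0,0,0,0.121,-0.446,0.2,-0.2],
  [0,0,0,0.121,-0.446,0.35,-0.2],
  [0,0,0,0.121,-0.446,0.46,-0.2],
  [0,0,0,0.121,-0.446,0.5,-0.2],
  [0,0,0,0.121,-0.446,0.5,-0.2],
])

```text
clock: 30.3
eef_pos: [458.0, -224.8, 24.1]
tcp_rot: [3.141, -0.0, 3.071]
contact_force: [-0.4, 0.1, 0.2]
opening: 0.6
grasp_force: 0.0
```

```bash
python3 go.py 456,-227,7.8,3.07
```

```text
t 30.3 tcp [ 458.  -224.8   24.1] rpy [ 3.1414e+00 -1.0000e-04  3.0710e+00] F [-0.4  0.1  0.2] open 0.6 grip 0.0
456,-227,7.8,3.07 turn [ 0.0001 -0.      0.0003] shift [ 0.0072 -0.0093  0.0653]
```

>>> carry_out([
  [0,0,0,0.007,-0.009,0.03,-0.2],
  [0,0,0,0.007,-0.009,0.06,-0.2],
  [0,0,0,0.007,-0.009,0.065,-0.2],
  [0,0,0,0.007,-0.009,0.065,-0.2],
  [0,0,0,0.007,-0.009,0.065,0.3],
  [0,0,0,0.007,-0.009,0.065,0.6],
  [0,0,0,0.007,-0.009,0.065,0.8],
  [0,0,0,0.007,-0.009,0.065,0.8],
])

```text
clock: 31.3
eef_pos: [455.5, -227.8, 7.7]
tcp_rot: [-3.141, 0.0, 3.07]
contact_force: [-1.1, -0.3, 4.5]
opening: 0.289
grasp_force: 21.3
```

```bash
python3 go.py 456,-227,120,3.07
```

```text
t 31.3 tcp [ 455.5 -227.8    7.7] rpy [-3.1414e+00  3.0000e-04  3.0698e+00] F [-1.1 -0.3  4.5] open 0.289 grip 21.3
456,-227,120,3.07 turn [-0.      0.0001 -0.0001] shift [-0.002   0.0033 -0.449 ]
```

>>> carry_out([
  [0,0,0,0,0,-0.1,0.8],
  [0,0,0,-0.02,0.05,-0.3,0.8],
  [0,0,-0.015,-0.1,0.2,-0.42,0.8],
  [0,0,-0.03,-0.25,0.4,-0.42,0.8],
  [0,0,-0.048,-0.4,0.6,-0.42,0.8],
  [0,0,-0.048,-0.55,0.8,-0.42,0.8],
  [0,0,-0.048,-0.58,0.96,-0.4,0.8],
  [0,0,-0.048,-0.58,1,-0.4,0.8],
])

```text
clock: 32.3
eef_pos: [618.0, 13.6, 106.7]
tcp_rot: [3.141, -0.001, -3.06]
contact_force: [-0.0, -0.2, 0.4]
opening: 0.288
grasp_force: 20.9
```

>>> carry_out([
  [0,0,0,0,0.02,0,0.8],
  [0,0,0,0,0.04,0.05,0.8],
  [0,0,0,0,0.04,0.08,0.8],
  [0,0,0,0,0.04,0.08,0.8],
])

```text
clock: 32.8
eef_pos: [616.2, 20.4, 86.5]
tcp_rot: [-3.142, -0.002, -3.063]
contact_force: [-0.7, -0.0, -0.2]
opening: 0.288
grasp_force: 20.9
```

```bash
python3 go.py 620.5,23.9,52,3.2216
```

```text
t 32.8 tcp [616.2  20.4  86.5] rpy [-3.1416e+00 -1.9000e-03 -3.0634e+00] F [-0.7 -0.  -0.2] open 0.288 grip 20.9
620.5,23.9,52,3.2216 turn [-0.     -0.0006 -0.0006] shift [-0.0184  0.0125  0.138 ]
```

>>> carry_out([
  [0,0,0,-0.018,0.012,0.05,0.8],
  [0,0,0,-0.018,0.012,0.1,0.8],
  [0,0,0,-0.018,0.012,0.125,0.8],
  [0,0,0,-0.018,0.012,0.135,0.8],
  [0,0,0,-0.018,0.012,0.135,0.8],
  [0,0,0,-0.018,0.012,0.135,0.8],
])

```text
clock: 33.55
eef_pos: [621.6, 24.6, 54.1]
tcp_rot: [-3.142, 0.001, -3.063]
contact_force: [-0.1, 0.2, 0.3]
opening: 0.286
grasp_force: 20.9
```

```bash
python3 ft.py; python3 go.py 620.5,23.9,48.8,3.2216
```

```text
F mixer axes [ 0.05  0.14 -0.31] sd [0.14 0.15 0.21] tcp [621.52  24.57  54.09] yaw [-3.1416e+00  3.0000e-04 -3.0626e+00] t 33.85
t 33.85 tcp [621.4  24.6  54. ] rpy [-3.1416e+00  3.0000e-04 -3.0626e+00] F [ 0.3 -0.5 -0.7] open 0.291 grip 20.9
620.5,23.9,48.8,3.2216 turn [-0.      0.0001 -0.0003] shift [ 0.0039 -0.0023  0.0207]
```

>>> carry_out([
  [0,0,0,0.003,-0.002,0.01,0.8],
  [0,0,0,0.003,-0.002,0.016,0.8],
  [0,0,0,0.003,-0.002,0.019,0.8],
  [0,0,0,0.003,-0.002,0.02,0.8],
  [0,0,0,0.003,-0.002,0.02,0.8],
])

```text
clock: 34.48
eef_pos: [620.5, 23.8, 49.1]
tcp_rot: [-3.141, -0.0, -3.063]
contact_force: [-3.2, -1.8, 4.9]
opening: 0.289
grasp_force: 21.5
```

```bash
python3 ft.py
```

```text
F mixer axes [-2.29 -1.21  5.71] sd [0.16 0.13 0.27] tcp [620.5   23.8   49.18] yaw [-3.1414e+00 -3.0000e-04 -3.0626e+00] t 34.77
```

>>> carry_out([
  [0,0,0,0,-0.002,0,0.8],
  [0,0,0,0,-0.002,0,0.8],
  [0,0,0,0,-0.002,0,0.8],
])

```text
clock: 35.15
eef_pos: [620.5, 23.7, 49.2]
tcp_rot: [3.141, -0.0, -3.063]
contact_force: [-3.0, 0.2, 5.8]
opening: 0.286
grasp_force: 21.4
```

```bash
python3 ft.py
```

```text
F mixer axes [-2.75  0.86  5.77] sd [0.14 0.2  0.2 ] tcp [620.54  23.7   49.18] yaw [ 3.1413e+00 -3.0000e-04 -3.0627e+00] t 35.45
```

>>> carry_out([
  [0,0,0,0.001,0.001,-0.001,0.8],
  [0,0,0,0.002,0.001,-0.002,0.8],
  [0,0,0,0.002,0.001,-0.002,0.8],
])

```text
clock: 35.83
eef_pos: [620.3, 23.7, 49.3]
tcp_rot: [3.142, 0.0, -3.063]
contact_force: [0.5, 0.3, 1.5]
opening: 0.288
grasp_force: 21.1
```

```bash
python3 ft.py
```

```text
F mixer axes [0.41 0.08 0.61] sd [0.14 0.3  0.2 ] tcp [620.26  23.72  49.26] yaw [-3.1416e+00  2.0000e-04 -3.0626e+00] t 36.12
```

>>> carry_out([
  [0,0,0,0,0,0,0.5],
  [0,0,0,0,0,0,0.45],
  [0,0,0,0,0,0,0.43],
  [0,0,0,0,0,0,0.42],
  [0,0,0,0,0,0,0.41],
  [0,0,0,0,0,0,0.4],
  [0,0,0,0,0,0,0.39],
  [0,0,0,0,0,0,0.38],
])

```text
clock: 37.12
eef_pos: [620.1, 23.7, 49.2]
tcp_rot: [-3.142, -0.0, -3.063]
contact_force: [0.2, 0.2, 0.1]
opening: 0.31
grasp_force: 0.0
```

>>> carry_out([
  [0,0,0,0,0,0,0.36],
  [0,0,0,0,0,0,0.34],
  [0,0,0,0,0,0,0.3],
  [0,0,0,0,0,0,0.25],
  [0,0,0,0,0,0,0.15],
  [0,0,0,0,0,0,0.05],
  [0,0,0,0,0,-0.03,0.05],
  [0,0,0,0,0,-0.1,0.05],
])

```text
clock: 38.12
eef_pos: [619.7, 23.7, 74.6]
tcp_rot: [3.142, -0.001, -3.063]
contact_force: [1.8, 0.5, -0.1]
opening: 0.474
grasp_force: 0.0
```

>>> carry_out([
  [0,0,0,0,0,-0.15,0.05],
  [0,0,0,0,0,-0.3,-0.2],
  [0,0,0.02,0.15,-0.2,-0.3,-0.2],
  [0,0,0.048,0.3,-0.4,-0.3,-0.2],
  [0,0,0.048,0.45,-0.6,-0.3,-0.2],
  [0,0,0.048,0.55,-0.8,-0.3,-0.2],
  [0,0,0.048,0.57,-0.95,-0.3,-0.2],
  [0,0,0.048,0.57,-0.95,-0.3,-0.2],
])

```text
clock: 39.12
eef_pos: [497.0, -226.8, 150.8]
tcp_rot: [-3.14, 0.002, 3.067]
contact_force: [0.1, 0.6, -0.3]
opening: 0.598
grasp_force: 0.0
```

```bash
sed -i 's/range(6)/range(4)/;s/6\*\*/4**/' ft.py; python3 go.py 447,-286.5,100,3.07 447,-286.5,7.8,3.07; python3 chk.py
```

```text
t 39.12 tcp [ 497.  -226.8  150.8] rpy [-3.1405e+00  2.2000e-03  3.0666e+00] F [ 0.1  0.6 -0.3] open 0.598 grip 0.0
447,-286.5,100,3.07 turn [-0.0004  0.0007 -0.0011] shift [ 0.182 -0.253  0.203]
447,-286.5,7.8,3.07 turn [-0.0004  0.0007 -0.0011] shift [ 0.1828 -0.2526  0.5718]
top 0.74 mixer frame [ 0.3 36.5] yaw 0.032 cost 0.23
top 0.47 mixer frame [ -0.7 105.6] yaw -0.017 cost 0.21
side 0.55 mixer frame [ -0.2 111.4] yaw 0.118 cost 0.21
side 0.39 mixer frame [-9.  57.3] yaw 1.011 cost 2.26
```

>>> carry_out([
  [0,0,0,0.09,-0.13,0.1,-0.2],
  [0,0,0,0.182,-0.253,0.2,-0.2],
  [0,0,0,0.182,-0.253,0.35,-0.2],
  [0,0,0,0.182,-0.253,0.45,-0.2],
  [0,0,0,0.182,-0.253,0.5,-0.2],
  [0,0,0,0.182,-0.253,0.5,-0.2],
])

```text
clock: 40.08
eef_pos: [447.0, -283.3, 23.9]
tcp_rot: [3.141, -0.001, 3.071]
contact_force: [1.3, 0.5, 0.0]
opening: 0.6
grasp_force: 0.0
```

```bash
python3 go.py 447,-286.5,7.8,3.07
```

```text
t 40.08 tcp [ 447.  -283.3   23.9] rpy [ 3.141e+00 -1.100e-03  3.071e+00] F [1.3 0.5 0. ] open 0.6 grip 0.0
447,-286.5,7.8,3.07 turn [ 0.0002 -0.0004  0.0003] shift [-0.0011 -0.013   0.0645]
```

>>> carry_out([
  [0,0,0,-0.001,-0.012,0.03,-0.2],
  [0,0,0,-0.001,-0.012,0.06,-0.2],
  [0,0,0,-0.001,-0.012,0.064,-0.2],
  [0,0,0,-0.001,-0.012,0.064,-0.2],
  [0,0,0,-0.001,-0.012,0.064,0.3],
  [0,0,0,-0.001,-0.012,0.064,0.6],
  [0,0,0,-0.001,-0.012,0.064,0.8],
  [0,0,0,-0.001,-0.012,0.064,0.8],
])

```text
clock: 41.08
eef_pos: [447.1, -287.2, 8.5]
tcp_rot: [-3.141, 0.0, 3.07]
contact_force: [-0.4, 0.1, 4.1]
opening: 0.289
grasp_force: 21.4
```

>>> carry_out([
  [0,0,0,0,0,-0.1,0.8],
  [0,0,0,-0.02,0.05,-0.3,0.8],
  [0,0,-0.015,-0.1,0.2,-0.42,0.8],
  [0,0,-0.03,-0.25,0.4,-0.42,0.8],
  [0,0,-0.048,-0.4,0.6,-0.42,0.8],
  [0,0,-0.048,-0.55,0.8,-0.42,0.8],
  [0,0,-0.048,-0.64,0.96,-0.38,0.8],
  [0,0,-0.048,-0.64,1,-0.35,0.8],
])

```text
clock: 42.08
eef_pos: [625.8, -46.8, 95.1]
tcp_rot: [3.141, 0.001, -3.06]
contact_force: [-0.2, -0.9, -0.2]
opening: 0.288
grasp_force: 21.0
```

>>> carry_out([
  [0,0,0,0,0,0,0.8],
  [0,0,0,0,0,0,0.8],
])

```text
clock: 42.32
eef_pos: [623.7, -50.4, 95.8]
tcp_rot: [-3.141, -0.001, -3.063]
contact_force: [0.1, -0.2, 0.1]
opening: 0.287
grasp_force: 21.0
```

```bash
python3 go.py 626.5,-45.9,54,3.2216
```

```text
t 42.33 tcp [623.7 -50.4  95.8] rpy [-3.1414e+00 -7.0000e-04 -3.0635e+00] F [ 0.1 -0.2  0.1] open 0.287 grip 21.0
626.5,-45.9,54,3.2216 turn [-0.0001 -0.0002 -0.0006] shift [-0.0127  0.0171  0.1673]
```

>>> carry_out([
  [0,0,0,-0.012,0.017,0.05,0.8],
  [0,0,0,-0.012,0.017,0.11,0.8],
  [0,0,0,-0.012,0.017,0.15,0.8],
  [0,0,0,-0.012,0.017,0.165,0.8],
  [0,0,0,-0.012,0.017,0.167,0.8],
  [0,0,0,-0.012,0.017,0.167,0.8],
  [0,0,0,-0.012,0.017,0.167,0.8],
])

```text
clock: 43.2
eef_pos: [627.4, -44.8, 54.5]
tcp_rot: [-3.142, 0.001, -3.063]
contact_force: [-0.3, 1.0, -0.8]
opening: 0.289
grasp_force: 21.0
```

```bash
python3 go.py 626.5,-45.8,49.8,3.2216
```

```text
t 43.2 tcp [627.4 -44.8  54.5] rpy [-3.1415e+00  7.0000e-04 -3.0626e+00] F [-0.3  1.  -0.8] open 0.289 grip 21.0
626.5,-45.8,49.8,3.2216 turn [-0.      0.0002 -0.0003] shift [ 0.004  -0.0038  0.0187]
```

>>> carry_out([
  [0,0,0,0.003,-0.004,0.008,0.8],
  [0,0,0,0.003,-0.004,0.014,0.8],
  [0,0,0,0.003,-0.004,0.017,0.8],
  [0,0,0,0.003,-0.004,0.018,0.8],
  [0,0,0,0.003,-0.004,0.018,0.8],
])

```text
clock: 43.82
eef_pos: [626.4, -46.0, 49.9]
tcp_rot: [-3.141, -0.0, -3.063]
contact_force: [-2.8, -1.2, 5.2]
opening: 0.288
grasp_force: 21.5
```

```bash
python3 ft.py
```

```text
F mixer axes [-2.23 -0.44  5.33] sd [0.09 0.2  0.24] tcp [626.4  -45.96  49.96] yaw [-3.1414e+00 -1.0000e-04 -3.0626e+00] t 44.02
```

>>> carry_out([
  [0,0,0,0.001,0,-0.001,0.8],
  [0,0,0,0.002,0,-0.002,0.8],
  [0,0,0,0.002,0,-0.002,0.8],
])

```text
clock: 44.4
eef_pos: [626.2, -45.9, 50.1]
tcp_rot: [-3.141, 0.0, -3.063]
contact_force: [-0.6, 0.2, 0.9]
opening: 0.286
grasp_force: 21.1
```

```bash
python3 ft.py
```

```text
F mixer axes [ 0.41 -0.22  0.9 ] sd [0.1  0.13 0.27] tcp [626.16 -45.89  50.06] yaw [-3.1415e+00  4.0000e-04 -3.0626e+00] t 44.6
```

Seated and balanced, so release it and fetch the last one.

>>> carry_out([
  [0,0,0,0,0,0,0.5],
  [0,0,0,0,0,0,0.45],
  [0,0,0,0,0,0,0.43],
  [0,0,0,0,0,0,0.42],
  [0,0,0,0,0,0,0.41],
  [0,0,0,0,0,0,0.4],
  [0,0,0,0,0,0,0.39],
  [0,0,0,0,0,0,0.38],
])

```text
clock: 45.6
eef_pos: [625.7, -45.8, 49.9]
tcp_rot: [3.141, -0.001, -3.063]
contact_force: [0.5, -0.6, 0.3]
opening: 0.307
grasp_force: 0.0
```

>>> carry_out([
  [0,0,0,0,0,0,0.36],
  [0,0,0,0,0,0,0.34],
  [0,0,0,0,0,0,0.3],
  [0,0,0,0,0,0,0.25],
  [0,0,0,0,0,0,0.15],
  [0,0,0,0,0,0,0.05],
  [0,0,0,0,0,-0.03,0.05],
  [0,0,0,0,0,-0.1,0.05],
])

```text
clock: 46.6
eef_pos: [625.5, -45.8, 75.4]
tcp_rot: [3.141, -0.001, -3.063]
contact_force: [0.3, -0.1, 1.1]
opening: 0.476
grasp_force: 0.0
```

>>> carry_out([
  [0,0,0,0,0,-0.15,0.05],
  [0,0,0,0,0,-0.4,-0.2],
  [0,0,0.02,0.15,-0.2,-0.4,-0.2],
  [0,0,0.048,0.3,-0.4,-0.4,-0.2],
  [0,0,0.048,0.45,-0.6,-0.4,-0.2],
  [0,0,0.048,0.6,-0.8,-0.4,-0.2],
  [0,0,0.048,0.65,-0.98,-0.4,-0.2],
  [0,0,0.048,0.65,-1,-0.4,-0.2],
])

```text
clock: 47.6
eef_pos: [483.2, -310.8, 176.6]
tcp_rot: [-3.14, 0.002, 3.066]
contact_force: [0.4, 0.3, -0.1]
opening: 0.6
grasp_force: 0.0
```

```bash
python3 go.py 444,-346.5,25,3.07
```

```text
t 47.6 tcp [ 483.2 -310.8  176.6] rpy [-3.1401e+00  1.9000e-03  3.0663e+00] F [ 0.4  0.3 -0.1] open 0.6 grip 0.0
444,-346.5,25,3.07 turn [-0.0005  0.0006 -0.0012] shift [ 0.1467 -0.1533  0.6064]
```

>>> carry_out([
  [0,0,0,0.07,-0.07,0.15,-0.2],
  [0,0,0,0.147,-0.153,0.3,-0.2],
  [0,0,0,0.147,-0.153,0.45,-0.2],
  [0,0,0,0.147,-0.153,0.55,-0.2],
  [0,0,0,0.147,-0.153,0.606,-0.2],
  [0,0,0,0.147,-0.153,0.606,-0.2],
  [0,0,0,0.147,-0.153,0.606,-0.2],
])

```text
clock: 48.48
eef_pos: [445.2, -343.7, 24.6]
tcp_rot: [-3.141, 0.001, 3.07]
contact_force: [-0.8, -0.9, -0.3]
opening: 0.597
grasp_force: 0.0
```

```bash
python3 go.py 444,-346.5,8,3.07
```

```text
t 48.48 tcp [ 445.2 -343.7   24.6] rpy [-3.1407e+00  1.3000e-03  3.0702e+00] F [-0.8 -0.9 -0.3] open 0.597 grip 0.0
444,-346.5,8,3.07 turn [-0.0003  0.0004  0.0001] shift [ 0.0039 -0.0115  0.0665]
```

>>> carry_out([
  [0,0,0,0.004,-0.011,0.03,-0.2],
  [0,0,0,0.004,-0.011,0.06,-0.2],
  [0,0,0,0.004,-0.011,0.066,-0.2],
  [0,0,0,0.004,-0.011,0.066,-0.2],
  [0,0,0,0.004,-0.011,0.066,0.3],
  [0,0,0,0.004,-0.011,0.066,0.6],
  [0,0,0,0.004,-0.011,0.066,0.8],
  [0,0,0,0.004,-0.011,0.066,0.8],
])

```text
clock: 49.48
eef_pos: [443.2, -346.2, 7.2]
tcp_rot: [-3.141, 0.0, 3.07]
contact_force: [0.2, -0.4, 3.0]
opening: 0.289
grasp_force: 21.2
```

>>> carry_out([
  [0,0,0,0,0,-0.1,0.8],
  [0,0,0,0,0,-0.3,0.8],
  [0,0,0,0,0.05,-0.55,0.8],
  [0,0,-0.01,-0.05,0.2,-0.75,0.8],
  [0,0,-0.025,-0.2,0.4,-0.75,0.8],
  [0,0,-0.048,-0.35,0.6,-0.75,0.8],
  [0,0,-0.048,-0.5,0.8,-0.75,0.8],
  [0,0,-0.048,-0.65,0.95,-0.75,0.8],
])

```text
clock: 50.48
eef_pos: [623.2, -118.7, 194.5]
tcp_rot: [3.141, -0.0, -3.062]
contact_force: [-0.0, -0.8, -0.5]
opening: 0.291
grasp_force: 21.0
```

>>> carry_out([
  [0,0,0,-0.03,0.03,0,0.8],
  [0,0,0,-0.03,0.03,0.1,0.8],
  [0,0,0,-0.03,0.03,0.25,0.8],
  [0,0,0,-0.03,0.03,0.35,0.8],
  [0,0,0,-0.03,0.03,0.35,0.8],
  [0,0,0,-0.03,0.03,0.35,0.8],
])

```text
clock: 51.22
eef_pos: [629.4, -113.4, 108.0]
tcp_rot: [-3.141, 0.001, -3.063]
contact_force: [0.9, -0.4, 0.2]
opening: 0.286
grasp_force: 21.0
```

```bash
python3 go.py 632,-115.7,54,3.2216
```

```text
t 51.23 tcp [ 629.4 -113.4  108. ] rpy [-3.1413e+00  8.0000e-04 -3.0631e+00] F [ 0.9 -0.4  0.2] open 0.286 grip 21.0
632,-115.7,54,3.2216 turn [-0.0001  0.0003 -0.0005] shift [-0.0096 -0.0101  0.2161]
```

>>> carry_out([
  [0,0,0,-0.009,-0.01,0.06,0.8],
  [0,0,0,-0.009,-0.01,0.14,0.8],
  [0,0,0,-0.009,-0.01,0.19,0.8],
  [0,0,0,-0.009,-0.01,0.21,0.8],
  [0,0,0,-0.009,-0.01,0.216,0.8],
  [0,0,0,-0.009,-0.01,0.216,0.8],
  [0,0,0,-0.009,-0.01,0.216,0.8],
])

```text
clock: 52.1
eef_pos: [631.9, -115.2, 53.6]
tcp_rot: [-3.141, 0.001, -3.063]
contact_force: [0.7, -1.1, -0.1]
opening: 0.288
grasp_force: 21.0
```

```bash
python3 go.py 631.7,-115.6,49,3.2216
```

```text
t 52.1 tcp [ 631.9 -115.2   53.6] rpy [-3.1414e+00  8.0000e-04 -3.0626e+00] F [ 0.7 -1.1 -0.1] open 0.288 grip 21.0
631.7,-115.6,49,3.2216 turn [-0.0001  0.0003 -0.0003] shift [ 0.001  -0.0017  0.0182]
```

>>> carry_out([
  [0,0,0,0.001,-0.0015,0.008,0.8],
  [0,0,0,0.001,-0.0015,0.014,0.8],
  [0,0,0,0.001,-0.0015,0.017,0.8],
  [0,0,0,0.001,-0.0015,0.018,0.8],
  [0,0,0,0.001,-0.0015,0.018,0.8],
])

```text
clock: 52.72
eef_pos: [631.3, -115.7, 48.7]
tcp_rot: [-3.141, 0.0, -3.063]
contact_force: [-1.2, -1.2, 3.6]
opening: 0.288
grasp_force: 21.2
```

```bash
python3 ft.py
```

```text
F mixer axes [-1.68 -2.13  2.69] sd [0.3  0.34 0.36] tcp [ 631.31 -115.72   48.69] yaw [-3.1413  0.     -3.0626] t 52.92
```

>>> carry_out([
  [0,0,0,0.001,-0.002,0.001,0.8],
  [0,0,0,0.001,-0.003,0.002,0.8],
  [0,0,0,0.001,-0.003,0.002,0.8],
  [0,0,0,0.001,-0.003,0.002,0.8],
])

```text
clock: 53.42
eef_pos: [631.3, -115.9, 48.6]
tcp_rot: [3.141, 0.0, -3.063]
contact_force: [-2.6, 1.5, 8.3]
opening: 0.29
grasp_force: 21.7
```

```bash
python3 ft.py
```

```text
F mixer axes [-3.02  0.99  8.24] sd [0.15 0.2  0.08] tcp [ 631.34 -115.86   48.59] yaw [ 3.1411e+00  4.0000e-04 -3.0627e+00] t 53.62
```

Now it is in the valley. Relieve the load and check.

>>> carry_out([
  [0,0,0,0.001,0.0005,-0.002,0.8],
  [0,0,0,0.002,0.001,-0.003,0.8],
  [0,0,0,0.002,0.001,-0.003,0.8],
])

```text
clock: 54.0
eef_pos: [630.8, -115.9, 48.7]
tcp_rot: [3.141, 0.0, -3.063]
contact_force: [0.8, 0.9, 0.7]
opening: 0.29
grasp_force: 21.1
```

```bash
python3 ft.py
```

```text
F mixer axes [1.1  1.17 0.88] sd [0.17 0.13 0.11] tcp [ 630.76 -115.94   48.72] yaw [ 3.1415e+00  1.0000e-04 -3.0627e+00] t 54.2
```

>>> carry_out([
  [0,0,0,-0.0005,0.0007,0.0005,0.8],
  [0,0,0,-0.0005,0.0007,0.0005,0.8],
  [0,0,0,-0.0005,0.0007,0.0005,0.8],
])

```text
clock: 54.58
eef_pos: [630.7, -115.9, 48.7]
tcp_rot: [-3.142, 0.0, -3.063]
contact_force: [0.3, 0.5, 2.0]
opening: 0.286
grasp_force: 21.2
```

```bash
python3 ft.py
```

```text
F mixer axes [0.17 0.36 2.5 ] sd [0.12 0.07 0.11] tcp [ 630.72 -115.9    48.69] yaw [-3.1416  0.     -3.0626] t 54.77
```

>>> carry_out([
  [0,0,0,0,0,0,0.5],
  [0,0,0,0,0,0,0.45],
  [0,0,0,0,0,0,0.43],
  [0,0,0,0,0,0,0.42],
  [0,0,0,0,0,0,0.41],
  [0,0,0,0,0,0,0.4],
  [0,0,0,0,0,0,0.39],
  [0,0,0,0,0,0,0.38],
])

```text
clock: 55.78
eef_pos: [630.5, -115.9, 48.5]
tcp_rot: [3.142, -0.0, -3.063]
contact_force: [-0.4, -0.4, 0.4]
opening: 0.306
grasp_force: 0.0
```

>>> carry_out([
  [0,0,0,0,0,0,0.36],
  [0,0,0,0,0,0,0.34],
  [0,0,0,0,0,0,0.3],
  [0,0,0,0,0,0,0.25],
  [0,0,0,0,0,0,0.2],
  [0,0,0,0,0,0,0.2],
  [0,0,0,0,0,-0.03,0.2],
  [0,0,0,0,0,-0.1,0.2],
])

```text
clock: 56.78
eef_pos: [630.2, -115.8, 73.9]
tcp_rot: [3.141, -0.001, -3.063]
contact_force: [0.7, -0.6, 0.3]
opening: 0.402
grasp_force: 0.0
```

>>> carry_out([
  [0,0,0,0,0,-0.2,0.2],
  [0,0,0,0,0,-0.45,0.2],
  [0,0,0,0.15,0,-0.5,1],
  [0,0,0,0.4,0,-0.5,1],
  [0,0,0,0.6,-0.2,-0.5,1],
  [0,0,0,0.7,-0.3,-0.5,1],
  [0,0,0,0.7,-0.3,-0.5,1],
])

```text
clock: 57.65
eef_pos: [460.7, -206.2, 200.2]
tcp_rot: [-3.14, 0.001, -3.066]
contact_force: [0.0, 0.2, -0.3]
opening: 0.0
grasp_force: 0.0
```

```bash
python3 go.py; python3 chk.py;  python3 - <<'E'
from h import *
g=r.grab_frame("side")[:,:,::-1];t=r.grab_frame("top")[:,:,::-1]
cv2.imwrite("pics/g9.png",np.hstack([cv2.resize(g[190:340,200:450],(450,270)),cv2.resize(t[180:320,160:410],(350,270))]))
print(proj("side",place(np.array([[-60*np.sin(.5),-183,78+60*np.cos(.5)]]),[625.9,-11.2,.08])))
for n in C: print(n,[(round(x["score"],2),np.round(x["position"],1).tolist()) for x in r.silhouettes(n,"power_tip")][:3])
E
```

```text
t 57.65 tcp [ 460.7 -206.2  200.2] rpy [-3.1405e+00  1.1000e-03 -3.0656e+00] F [ 0.   0.2 -0.3] open 0.0 grip 0.0
top 0.75 mixer frame [ -0.5 105.7] yaw 0.028 cost 0.37
top 0.74 mixer frame [ -2.4 -34.5] yaw -0.025 cost 0.33
top 0.66 mixer frame [  -0.7 -103.7] yaw 0.006 cost 0.15
top 0.65 mixer frame [-2.1 36. ] yaw -0.034 cost 0.19
side 0.6 mixer frame [  -0.  -100.6] yaw 0.103 cost 0.29
side 0.59 mixer frame [ -2.3 -30.8] yaw 0.101 cost 0.17
[[403.54773733 271.82034465]]
top [(0.41, [208.3, 388.3])]
side [(0.64, [274.8, 401.8])]
```

View pics/g9.png

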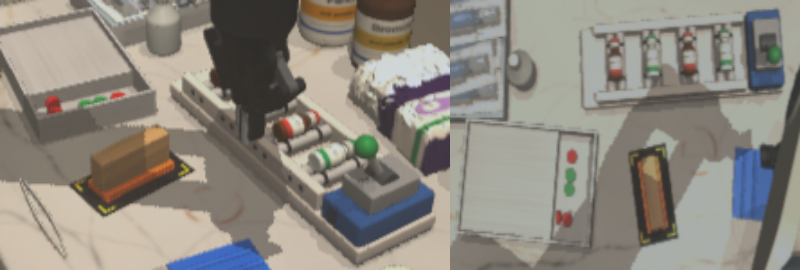

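The picture shows all four vials in their lanes, five caps in the trough, and the scraper on its pad. The green ball is at (367,147) in the left part, still off. Next is the lever.

```bash
python3 go.py 567,-199,170,3.2216 567,-199,114,3.2216 645,-193,114,3.2216; python3 -c "
from h import *
print(place(np.array([[-72,-183,114.],[-40,-183,114],[0,-183,114],[4,-183,114],[8,-183,114]]),[625.9,-11.2,.08]).round(1))"
```

```text
t 58.05 tcp [ 462.7 -203.9  198.6] rpy [ 3.1415e+00 -1.0000e-04 -3.0614e+00] F [0.3 0.3 0.7] open 0.001 grip 0.0
567,-199,170,3.2216 turn [ 0.     -0.      0.0001] shift [-0.4174 -0.0141  0.1144]
567,-199,114,3.2216 turn [ 0.     -0.      0.0001] shift [-0.4174 -0.0141  0.3384]
645,-193,114,3.2216 turn [ 0.     -0.      0.0001] shift [-0.7304 -0.0152  0.3384]
[[ 568.8 -199.4  114. ]
 [ 600.7 -196.8  114. ]
 [ 640.5 -193.6  114. ]
 [ 644.5 -193.3  114. ]
 [ 648.5 -193.   114. ]]
```

>>> carry_out([
  [0,0,0,-0.2,-0.014,0.05,1],
  [0,0,0,-0.4,-0.014,0.1,1],
  [0,0,0,-0.417,-0.014,0.2,1],
  [0,0,0,-0.417,-0.014,0.3,1],
  [0,0,0,-0.417,-0.014,0.338,1],
  [0,0,0,-0.417,-0.014,0.338,1],
  [0,0,0,-0.45,-0.014,0.338,1],
  [0,0,0,-0.48,-0.014,0.338,1],
])

```text
clock: 59.05
eef_pos: [583.5, -198.7, 115.4]
tcp_rot: [-3.141, 0.002, -3.063]
contact_force: [0.0, -0.7, 0.2]
opening: -0.002
grasp_force: 0.0
```

```bash
python3 go.py 642,-193.5,114,3.2216
```

```text
t 59.05 tcp [ 583.5 -198.7  115.4] rpy [-3.1408e+00  2.0000e-03 -3.0627e+00] F [ 0.  -0.7  0.2] open -0.002 grip 0.0
642,-193.5,114,3.2216 turn [-0.0003  0.0006 -0.0004] shift [-0.2351  0.0024  0.0059]
```

>>> carry_out([
  [0,0,0,-0.035,0.002,0.005,1],
  [0,0,0,-0.07,0.002,0.005,1],
  [0,0,0,-0.1,0.002,0.005,1],
  [0,0,0,-0.13,0.002,0.005,1],
  [0,0,0,-0.16,0.002,0.005,1],
  [0,0,0,-0.19,0.002,0.005,1],
  [0,0,0,-0.22,0.002,0.005,1],
  [0,0,0,-0.225,0.002,0.005,1],
])

```text
clock: 60.05
eef_pos: [638.6, -193.4, 112.7]
tcp_rot: [3.142, -0.0, -3.062]
contact_force: [-2.1, 0.1, 1.1]
opening: 0.001
grasp_force: 0.5
```

```bash
python3 ft.py; python3 - <<'E'
from h import *
r.grab_frame("side");print([(round(x["score"],2),np.round(x["position"],1).tolist()) for x in r.silhouettes("side","power_tip")][:3])
for j in(0,.7,.85,1.):print(j,proj("side",place(np.array([[60*np.sin(j-.5),-183,78+60*np.cos(j-.5)]]),[625.9,-11.2,.08])).round(1))
E
```

```text
F mixer axes [0.04 0.09 0.38] sd [0.16 0.23 0.28] tcp [ 638.33 -193.53  112.87] yaw [-3.1416e+00  3.0000e-04 -3.0627e+00] t 60.25
[(0.5, [273.7, 413.1])]
0 [[403.5 271.8]]
0.7 [[420.1 262.3]]
0.85 [[423.3 261.9]]
1.0 [[426.3 262.1]]
```

>>> carry_out([
  [0,0,0,-0.008,0,0,1],
  [0,0,0,-0.016,0,0,1],
  [0,0,0,-0.024,0,0,1],
  [0,0,0,-0.024,0,0,1],
])

```text
clock: 60.85
eef_pos: [644.3, -193.1, 112.9]
tcp_rot: [-3.142, 0.0, -3.063]
contact_force: [-1.3, -0.3, -0.2]
opening: -0.003
grasp_force: 0.4
```

```bash
python3 ft.py
```

```text
F mixer axes [-0.56 -0.09 -0.42] sd [0.12 0.23 0.19] tcp [ 644.27 -193.06  112.96] yaw [-3.1415e+00  3.0000e-04 -3.0625e+00] t 61.05
```

>>> carry_out([
  [0,0,0,-0.008,0,0,1],
  [0,0,0,-0.016,0,0,1],
  [0,0,0,-0.02,0,0,1],
  [0,0,0,-0.02,0,0,1],
])

```text
clock: 61.55
eef_pos: [645.3, -192.9, 112.5]
tcp_rot: [3.141, -0.008, -3.062]
contact_force: [-15.8, -0.9, 9.0]
opening: -0.002
grasp_force: 8.5
```

```bash
python3 ft.py
```

```text
F mixer axes [-15.72  -0.51   8.83] sd [0.33 0.35 0.31] tcp [ 645.28 -192.89  112.54] yaw [ 3.1405 -0.0078 -3.0625] t 61.75
```

The lever is at its stop. Back off and check.

>>> carry_out([
  [0,0,0,0.03,0,0,1],
  [0,0,0,0.2,0,0,1],
  [0,0,0,0.4,0,-0.1,1],
  [0,0,0,0.6,0,-0.3,1],
  [0,0,0,0.8,0,-0.4,1],
  [0,0,0,0.9,-0.1,-0.4,1],
  [0,0,0,0.9,-0.1,-0.4,1],
])

```text
clock: 62.62
eef_pos: [426.1, -236.6, 213.9]
tcp_rot: [-3.14, 0.002, -3.065]
contact_force: [-0.2, 0.2, 0.6]
opening: -0.004
grasp_force: 0.0
```

```bash
python3 go.py; python3 chk.py; python3 - <<'E'
from h import *
g=r.grab_frame("side")[:,:,::-1];t=r.grab_frame("top")[:,:,::-1]
cv2.imwrite("pics/g10.png",np.hstack([cv2.resize(g[190:340,200:450],(450,270)),cv2.resize(t[180:320,160:410],(350,270))]))
for n in C: print(n,[(round(x["score"],2),np.round(x["position"],1).tolist()) for x in r.silhouettes(n,"power_tip")][:3])
E
```

```text
t 62.62 tcp [ 426.1 -236.6  213.9] rpy [-3.1400e+00  2.2000e-03 -3.0648e+00] F [-0.2  0.2  0.6] open -0.004 grip 0.0
top 0.77 mixer frame [-1.1 35.5] yaw -0.049 cost 0.23
top 0.77 mixer frame [ -2.4 -34.2] yaw -0.035 cost 0.23
top 0.74 mixer frame [ -2.1 105.6] yaw -0.009 cost 0.32
top 0.52 mixer frame [  -0.5 -105.4] yaw -0.003 cost 0.15
top 0.3 mixer frame [ -62.2 -264.7] yaw -0.019 cost 0.76
side 0.82 mixer frame [ -1.1 -29.6] yaw 0.088 cost 0.21
side 0.77 mixer frame [   0.6 -100. ] yaw 0.043 cost 0.14
top [(0.58, [188.0, 385.6])]
side [(0.6, [265.1, 420.3]), (0.22, [255.6, 364.2])]
```

View pics/g10.png

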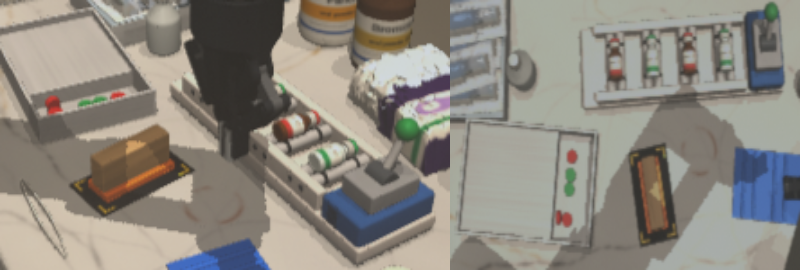

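The lever is over, with its ball at (407,128). The vials are in their lanes, the caps in the trough, the scraper on its pad, and the arm is clear.

```bash
python3 -c "
from rig import r
print(r.sign_off())"
```

```text
the job is handed in; nothing more can be done
None
```

The job is handed in; no verdict came back. My last pictures show all five caps in the trough (one red cap standing on edge), the scraper upright on its pad, four vials in their own lanes, and the lever pushed to its stop.

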